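# Stand the round-bottomed mixing pot in its ring and brush it out

### The arm

A 7-joint arm with a two-finger parallel gripper is mounted at the origin on the work surface. World frame = base frame: x ahead of the robot, y to its left, z up, the work surface at z = 0. Lengths are in m, angles in rad, forces in N, time in s.
With the tool pointing down it reaches from about 0.4 to 0.85 m from the base axis. Payload 4.5 kg.
Tool frame: the origin (TCP) lies midway between the tips of the shut fingers; the grasp point (between the pads) lies 19 mm behind it; z points along the fingers, y is the direction in which the jaws open and shut (so a half turn about z gives the same grasp; the last joint's range is limited). The gripper opens to 88 mm and grips with 3 to 60 N. Pads are 18 mm wide; open, the fingers measure 123 mm over their backs; the gripper's body (75 mm by 187 mm) begins 45 mm behind the grasp point.
Start: joints at [-1.183, 0.689, -0.195, 1.565, 0.157, 0.902, -0.215], TCP at [0.217, 0.586, 0.239] pointing down, gripper open.
Joint ranges: [-3.01, 3.01], [-0.46, 2.08], [-1.47, 1.51], [0.13, 2.56], [-1, 4.14], [0.04, 2.09], [-2.66, 2.66]. Speed limits (rad/s): [2.57, 2.57, 3.14, 3.14, 3.14, 3.14, 3.14].

### API

Orientations are given as a unit quaternion [x, y, z, w].
In Python, from plant import r gives the robot as it stands. The module is installed in compiled form; this text tells all that it offers.
- The arm moves only by the shell command python3 -m jog 'ROWS' [FORCE]. ROWS is JSON, a list of rows, each an object with "translation": the shift along the tool's x, y, z in units of 40 mm (1.0 is 40 mm), a list of three; "twist": the turn about the tool's z in units of 6 degrees (1.0 is 6 degrees); "claw": the opening in per cent of the stroke, from 0 (shut) to 100 (fully open). A call has 1 to 20 rows; each row shifts and turns the commanded pose from where the row before left it, along the tool's axes as they then stand; what a row does not reach is not made up. A row lasts 1/12 s, in which the tool goes at most 41.7 mm and 7.16 degrees, less where a joint would pass 70% of its speed; a pose out of reach is approached as far as the arm can. A call is refused whole if a number of a shift passes 1 or a number of a turn 1, either way. A call with a gripper value outside its range is refused whole. The fingers move at their own pace and stop on an object; FORCE is the grip in N (left out, the last holds). Time passes only in rows, so rows that do not move let the fingers close. It gives the time, the measured TCP pose, the force and the opening at its end, in the units of the state.
- r.get_state(): the state, without advancing time (a new reading comes with each control period).
- r.snapshot(name): name is "scene" or "side" or "wrist"; returns a dict with "img" (480x640x3 uint8, red, green, blue), "fx", "fy", "cx", "cy" (pixels), "origin" and "rotation" of the camera in the world; the wrist camera has in their place "T_tool_cam" (4x4, takes a point from camera to tool coordinates, whose origin is the TCP and whose axes are the flange's). Camera axes: x right, y up, looking along -z (the intrinsics and any distortion apply to the point x, -y, -z); pixel columns grow to the right and rows downward; lengths in m; the calibration is good to about 2 mm. A picture is of the moment at which its call begins: read the wrist's pose just before it. There is no depth.
- r.finish_job(): hands the job in, once; it reports no verdict.
Trained networks look in the newest picture that a camera, given by its name, has taken for a name from the list of things; names that differ only in an ending like _2 or _b are one class to them, and where a whole thing is asked for, a point or a joint stands for the part that bears it (a point fixed in the world has none). Each returns a list of dicts, best first, with "confidence" (0 to 1); they miss things now and then, are a little off and sometimes report something else, mostly with a low value. They report only what shows in the picture. A call takes as long as a camera call. They do not tell look-alikes from the thing itself.
- r.spot_in(label, camera): "rect" ([left, top, right, bottom] in pixels, round what is visible of it).
- r.spot_point(label, camera): "location" ([row, column] in pixels: a listed point, or the origin of a listed thing).
The state is a dict: "clock": time; "q": joint angles; "qd": joint speeds; "joint_torque": joint torques, N m; "tool_pos": TCP position; "eef_rot": TCP orientation; "contact_force": force on the tool from outside, world axes, zero at the start; "moment": the same for the moment, N m; "opening": opening from 0.0 (shut) to 1.0 (fully open).
Only numpy, scipy, OpenCV 4.12 (cv2) and the standard library are available. Lean on these libraries where they do the work, as an engineer would, in place of code of your own. Each camera call takes 0.05 s, during which the arm holds its last target. There are 200 camera calls.

### The job

Take the round-bottomed mixing pot from its slanted draining rest, set it gently into the yellow ring of the stand so that it sits upright and centred, and let go. Then take the brush from its holder and, while the pot stays in the ring, run it up and down inside the pot twice, each time from close to the bottom up to about the rim. Put the brush back in its holder, leave the pot upright and centred in the ring, and do not disturb the other things on the table.

Things in the scene. Friction and masses are not known exactly. Their poses are not given: they have to be found in the camera images.
- pot: Loose aluminium cup, 0.2 kg: outer diameter 56, 76 tall, straight wall 3 thick above a hemispherical bottom of radius 28 (mm); flat inner floor 22 above the origin. Origin: lowest point of the round bottom; z axis towards the mouth, at first leaning 35 degrees. In the ring it does not right itself but stays about as level as it is let go.
- pot_mouth (a point): Centre of the pot's mouth, on its axis at the rim, 76 mm from its origin. If the pot is let go with its bottom a little off the ring's axis, the ball rolls home into the ring and the mouth ends up leaning to the opposite side, about 0.04 rad (2.3 degrees) per mm; it can then be taken again and turned upright in place.
- rest: Fixed rest: grey foot 100 x 90 x 8 mm (origin: centre of its underside) with a steel tray tilted 35 degrees. The pot's bottom lies at (0, 0, 45 mm); its mouth leans to the rest's own -x. The tray's back plate bears the pot's -x side up to 48 mm along the pot; cheeks (65 mm over all) at +-y reach 32 mm along it. Above that the pot's +-y sides are free.
- stand: Fixed stand, origin on the table right below the ring's centre: dark foot 150 x 90 x 8 mm; post 12 mm thick, 128 mm tall, 78 mm along its own +x. Yellow ring on the post: hole 40, outside 64, 8 thick (mm). Its upper face is clamped 60 to 105 mm above the table, not reported: see or feel it. A pot seated fully has its bottom 8 mm below that face.
- brush: Loose brush, 160 mm long, 0.06 kg, standing head down in its holder: round head 24 mm thick, 36 mm long with a flat end, ferrule 19 mm thick up to 48 mm, then a straight round red handle 16 mm thick. Origin at the centre of the head's flat end, z axis towards the handle.
- brush_tip (a point): Centre of the brush head's flat end (the same point as the brush's origin).
- holder: Fixed orange open cup that holds the brush: outer diameter 52 mm (60 mm at the foot), 52 mm tall, inner diameter 44 mm, inner floor 6 mm above the table. Origin at the centre of its underside.
- resin: Bystander: white bottle, 52 mm diameter, 150 mm tall; origin at the centre of its underside.
- hardener: Bystander: yellow bottle with red cap, 44 mm diameter, 120 mm tall; origin at the centre of its underside.
- tape: Bystander: yellow tape measure, 68 x 36 x 62 mm; origin at the centre of its underside.
- level: Bystander: red spirit level, 24 x 160 x 45 mm, standing on its narrow side; origin at the centre of its underside.
- screws: Bystander: clear screw jar with dark lid, 60 mm diameter, 60 mm tall; origin at the centre of its underside.
- bracket: Bystander: aluminium angle bracket, 50 x 40 x 50 mm; origin at the centre of its lower leg's underside.
- driver: Bystander: blue screwdriver lying on the table; origin at its underside.
Things that resemble listed ones, but are neither listed nor needed, are in the scene too. Of the things that look like the holder, the middle-sized one is meant.

How it is judged:
By the outcome, as a careful person would: the job done as asked, in the order asked, and still so for the second after the job is handed in, with the robot touching nothing.
It also fails if it takes over 72 s, if anything falls off the work surface, if the arm or the gripper's body presses on something with over 40 N, if the wrist force passes 120 N, or if a joint passes its speed limit or range.

## Working session

There is one attempt and no reset: what is moved stays moved. The work goes in short steps, Python scripts to look and compute and a shell command to move; the robot and the scene stay as the last step left them, time stands still between calls to the robot, and variables do not carry over. Pictures are saved under pics/ and viewed, about 8 in all and at most 12, crops included, and the job is handed in when it is done.

```bash
mkdir -p pics; cat > h.py <<'E'
import numpy as np, cv2
from plant import r
from scipy.spatial.transform import Rotation as R
def cam(name):
    st=r.get_state(); s=r.snapshot(name)
    if 'T_tool_cam' in s:
        T=np.eye(4); T[:3,:3]=R.from_quat(st['eef_rot']).as_matrix(); T[:3,3]=st['tool_pos']
        C=T@np.array(s['T_tool_cam']); s['origin'],s['rotation']=C[:3,3],C[:3,:3]
    s['O']=np.array(s['origin']); s['M']=np.array(s['rotation'])
    return s
def ray(s,u,v):
    d=np.array([(u-s['cx'])/s['fx'],-(v-s['cy'])/s['fy'],-1.]); return s['M']@d
def onz(s,u,v,z):
    d=ray(s,u,v); return s['O']+d*(z-s['O'][2])/d[2]
def proj(s,p):
    c=s['M'].T@(np.array(p)-s['O']); return s['cx']+s['fx']*c[0]/-c[2], s['cy']-s['fy']*c[1]/-c[2]
def tri(s1,uv1,s2,uv2):
    A=[];b=[]
    a,c=ray(s1,*uv1),ray(s2,*uv2)
    t=np.linalg.lstsq(np.stack([a,-c],1),s2['O']-s1['O'],rcond=None)[0]
    p,q=s1['O']+a*t[0],s2['O']+c*t[1]; return (p+q)/2,np.linalg.norm(p-q)
def save(s,n): cv2.imwrite('pics/'+n,s['img'][:,:,::-1])
E
python3 - <<'E'
from h import *
print(r.get_state()); 
S={}
for n in('scene','side'):
    s=cam(n);S[n]=s
    print(n,s['O'],s['M'].round(3).tolist(),s['fx'],s['fy'],s['cx'],s['cy'],[k for k in s])
    save(s,n+'0.png')
    for l in('pot','pot_mouth','rest','stand','brush','brush_tip','holder'):
        print(l,[(np.round(d['location'],0).tolist(),round(d['confidence'],2)) for d in r.spot_point(l,n)],[(np.round(d['rect']).tolist(),round(d['confidence'],2)) for d in r.spot_in(l,n)])
E
```

```text
{'clock': 0.0, 'q': array([-1.18321225,  0.68999025, -0.19450354,  1.56630766,  0.15730228,
        0.90250393, -0.21507779]), 'qd': array([ 0.00021069,  0.00018775,  0.00131013, -0.0004079 ,  0.0011264 ,
       -0.00059087, -0.00079695]), 'joint_torque': array([-3.18226375e-04, -5.27551782e+01, -1.26686364e+00, -1.53421819e+01,
       -5.25698124e-02,  6.36281096e-03,  1.70594690e-04]), 'tool_pos': array([0.21636959, 0.5856946 , 0.23791555]), 'eef_rot': array([ 1.75923888e-01,  9.84403352e-01, -9.04486099e-04, -9.10854356e-05]), 'contact_force': array([ 0.31602306,  1.03410906, -0.77942109]), 'moment': array([0.02652877, 0.01252208, 0.02855043]), 'opening': 1.00360123521793}
scene [1.16002324 0.38581973 0.86622819] [0.168, 0.309, 0.821, 0.451] 465.42361119894923 465.42361119894923 319.89944340556366 242.99872033597805 ['img', 'fx', 'fy', 'cx', 'cy', 'origin', 'rotation', 'O', 'M']
pot [([275.0, 407.0], 0.85), ([318.0, 264.0], 0.69), ([195.0, 326.0], 0.48)] [([402.0, 243.0, 441.0, 282.0], 0.82)]
pot_mouth [([253.0, 427.0], 0.71)] [([402.0, 242.0, 441.0, 280.0], 0.68)]
rest [([288.0, 
[... 892 characters left out ...]

pot_mouth [([176.0, 249.0], 0.62)] [([241.0, 166.0, 275.0, 205.0], 0.79)]
rest [([213.0, 272.0], 0.7)] [([245.0, 188.0, 296.0, 231.0], 0.85), ([210.0, 325.0, 243.0, 367.0], 0.64)]
stand [([271.0, 317.0], 0.82)] [([290.0, 214.0, 369.0, 292.0], 0.68), ([304.0, 384.0, 321.0, 433.0], 0.53), ([246.0, 189.0, 299.0, 234.0], 0.34)]
brush [([429.0, 310.0], 0.9)] [([306.0, 385.0, 323.0, 432.0], 0.78), ([211.0, 326.0, 240.0, 366.0], 0.7)]
brush_tip [([263.0, 407.0], 0.63)] [([307.0, 385.0, 324.0, 436.0], 0.83)]
holder [([426.0, 315.0], 0.94), ([376.0, 291.0], 0.76), ([449.0, 258.0], 0.74)] [([300.0, 407.0, 332.0, 447.0], 0.81), ([242.0, 427.0, 275.0, 465.0], 0.61), ([270.0, 341.0, 313.0, 390.0], 0.6)]
```

```bash
sed -i "s/s\['M'\]=np.array(s\['rotation'\])/s['M']=np.array(s['rotation']); s['M']=R.from_quat(s['M']).as_matrix() if s['M'].size==4 else s['M']/" h.py
python3 - <<'E'
from h import *
s=cam('scene');t=cam('side')
print(s['M'].round(3),t['M'].round(3))
for n,a,b in(('pot',(407,275),(270,202)),('mouth',(427,253),(249,176)),('rest',(406,288),(272,213)),('stand',(324,271),(317,271))):print(n,tri(s,a,t,b))
for h in((246,196),(264,176),(284,218)):print('h scene',onz(s,*h,0))
for h in((315,426),(291,376),(258,449)):print('h side',onz(t,*h,0))
E
```

```text
[[-0.537 -0.636  0.554]
 [ 0.843 -0.403  0.355]
 [-0.003  0.658  0.753]] [[ 0.955  0.228 -0.191]
 [-0.297  0.735 -0.61 ]
 [ 0.001  0.639  0.769]]
pot (array([0.5325667 , 0.21146425, 0.04635568]), np.float64(2.040698489072512e-05))
mouth (array([0.49998017, 0.23651079, 0.10802006]), np.float64(0.006865907531289056))
rest (array([0.53549941, 0.2167042 , 0.00474661]), np.float64(3.2176616252048514e-05))
stand (array([ 0.58749328,  0.03167645, -0.00269786]), np.float64(0.0032644592414999138))
h scene [ 4.86732953e-01 -2.83527959e-01 -1.11022302e-16]
h scene [ 0.39451594 -0.29207508  0.        ]
h scene [ 0.49944497 -0.14811025  0.        ]
h side [ 0.4864093  -0.27564631  0.        ]
h side [ 0.47175003 -0.17813017  0.        ]
h side [ 0.38726218 -0.28360948  0.        ]
```

View pics/scene0.png

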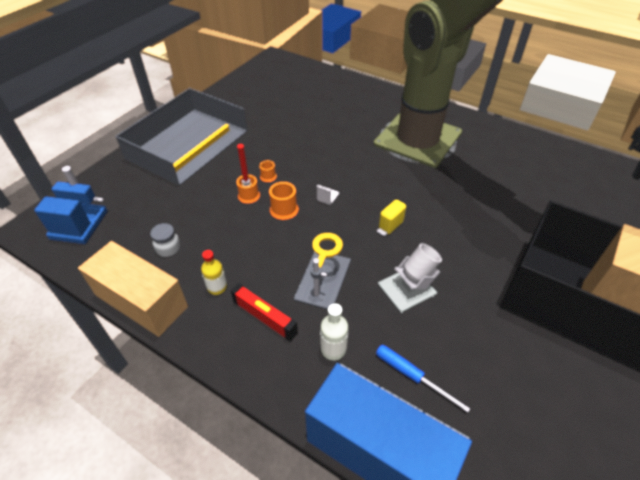

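View pics/side0.png

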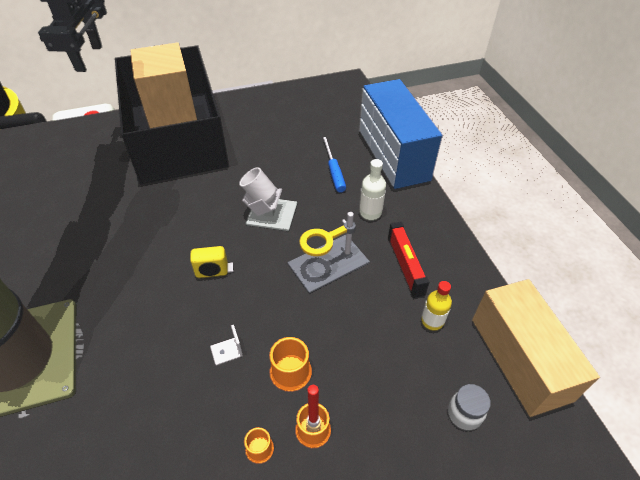

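The three orange cups in the side picture are the small one at (258,445), the big empty one at (291,365), and the middle-sized one holding the brush at (313,425), which is the one meant. The pot is at side (262,190) / scene (422,265), in its rest. The yellow ring is at side (316,241) / scene (327,245). The grey rest tray is the only other cup-like thing near the pot. Next I check obstacle heights on the way and take a close crop of the choice.

```bash
cat >> h.py <<'E'
def goto(p,ydeg=None,show=True):
    "tool-frame shift (units of 40mm) and twist (6deg) from the measured pose to TCP p with tool y at world angle ydeg (mod 180)"
    st=r.get_state(); M=R.from_quat(st['eef_rot']).as_matrix()
    d=M.T@(np.array(p)-st['tool_pos'])/0.04; y=np.degrees(np.arctan2(M[1,1],M[0,1])); tw=0
    if ydeg is not None: tw=-((ydeg-y+90)%180-90)/6
    print('t',round(st['clock'],2),'tcp',st['tool_pos'].round(4),'yang',y.round(2),'F',np.round(st['contact_force'],1),'op',round(st['opening'],3),'| shift',d.round(3),'twist',round(tw,3)); return d,tw
E
python3 - <<'E'
from h import *
s=cam('scene');t=cam('side')
print('boxcorner',tri(s,(548,207),t,(133,130)))
print('box right corner side far',onz(t,210,52,0.1),onz(t,223,127,.1),onz(t,118,57,.1))
for z in(.1,.2,.3):print('wood',onz(t,160,55,z))
# ring centre for candidate heights, both views
print('ring',tri(s,(327.5,246),t,(316.5,241)))
goto((.53,.21,.3),52.5)
a=cv2.resize(t['img'][150:310,170:390],None,fx=2,fy=2,interpolation=2);b=cv2.resize(t['img'][330:475,210:360],None,fx=2.1,fy=2.1,interpolation=2)
h=max(len(a),len(b));p=lambda i:cv2.copyMakeBorder(i,0,h-len(i),0,0,0)
cv2.imwrite('pics/crop.png',np.hstack([p(a),p(b)])[:,:,::-1])
E
```

```text
boxcorner (array([0.27933279, 0.41321715, 0.15234582]), np.float64(0.0008194326701163008))
box right corner side far [0.50390018 0.79449663 0.1       ] [0.47631089 0.43769703 0.1       ] [0.25170877 0.84394396 0.1       ]
wood [0.36587168 0.81996281 0.1       ]
wood [0.37090137 0.62907448 0.2       ]
wood [0.37593106 0.43818615 0.3       ]
ring (array([0.5865213 , 0.03783354, 0.08924293]), np.float64(0.0002690356368210792))
t 1.7 tcp [0.2165 0.5863 0.2388] yang 69.73 F [-0.2  0.6 -0.2] op 0.998 | shift [-10.611  -6.11   -1.532] twist 2.872
```

View pics/crop.png

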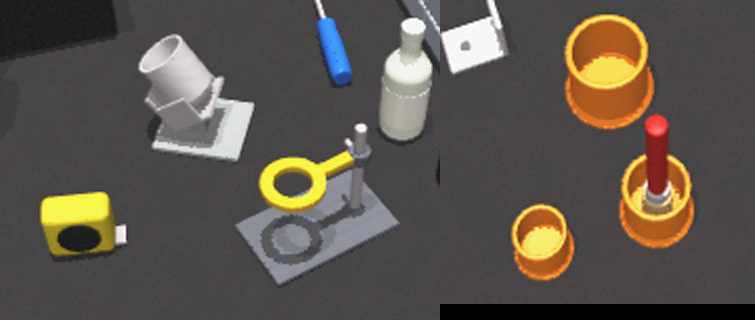

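The crop confirms the pot in its rest, the yellow ring on the stand, and the brush in the middle-sized cup. Now I move up and over towards the pot.

```bash
python3 -m jog '[{"translation":[0,0,-1],"twist":0,"claw":100},{"translation":[0,0,-1],"twist":0,"claw":100},{"translation":[0,0,-1],"twist":0,"claw":100},{"translation":[-0.815,-0.47,-0.3],"twist":0.22,"claw":100},{"translation":[-0.815,-0.47,0],"twist":0.22,"claw":100},{"translation":[-0.815,-0.47,0],"twist":0.22,"claw":100},{"translation":[-0.815,-0.47,0],"twist":0.22,"claw":100},{"translation":[-0.815,-0.47,0],"twist":0.22,"claw":100},{"translation":[-0.815,-0.47,0],"twist":0.22,"claw":100},{"translation":[-0.815,-0.47,0],"twist":0.22,"claw":100},{"translation":[-0.815,-0.47,0],"twist":0.22,"claw":100},{"translation":[-0.815,-0.47,0],"twist":0.22,"claw":100},{"translation":[-0.815,-0.47,0],"twist":0.22,"claw":100},{"translation":[-0.815,-0.47,0],"twist":0.22,"claw":100},{"translation":[-0.815,-0.47,0],"twist":0.22,"claw":100},{"translation":[-0.815,-0.47,0.4],"twist":0.23,"claw":100},{"translation":[0,0,0.9],"twist":0,"claw":100},{"translation":[0,0,0.9],"twist":0,"claw":100},{"translation":[0,0,0],"twist":0,"claw":100}]'
python3 - <<'E'
from h import *
goto((.53,.21,.3),52.5)
s=cam('wrist');save(s,'w1.png')
print(s['O'],s['M'].round(2).tolist(),s['fx'])
for l in('pot','pot_mouth','rest','stand'):
    print(l,[(np.round(d['location'],0).tolist(),round(d['confidence'],2)) for d in r.spot_point(l,'wrist')])
for p in((.5326,.2115,.046),(.5,.2365,.108),(.5865,.038,.089)):print(proj(s,p))
E
```

```text
clock: 3.28
tool_pos: [0.4702, 0.1698, 0.2778]
eef_rot: [0.322, 0.947, -0.004, -0.004]
contact_force: [-1.4, -0.1, 0.3]
opening: 1.001
t 3.28 tcp [0.4702 0.1698 0.2778] yang 52.43 F [-1.4 -0.1  0.3] op 1.001 | shift [-0.57   1.702 -0.576] twist -0.011
[0.40531784 0.22325688 0.42420684] [[0.61, -0.75, -0.25], [0.79, 0.58, 0.2], [-0.01, -0.32, 0.95]] 419.8354227018725
pot [([380.0, 455.0], 0.69), ([216.0, 402.0], 0.63)]
pot_mouth [([185.0, 415.0], 0.88)]
rest [([451.0, 347.0], 0.24)]
stand [([330.0, 287.0], 0.89), ([448.0, 351.0], 0.71)]
(np.float64(396.46393707175855), np.float64(218.4166819430223))
(np.float64(412.8611330456573), np.float64(188.97043684249363))
(np.float64(284.7526868008834), np.float64(380.66449930266515))
```

View pics/w1.png

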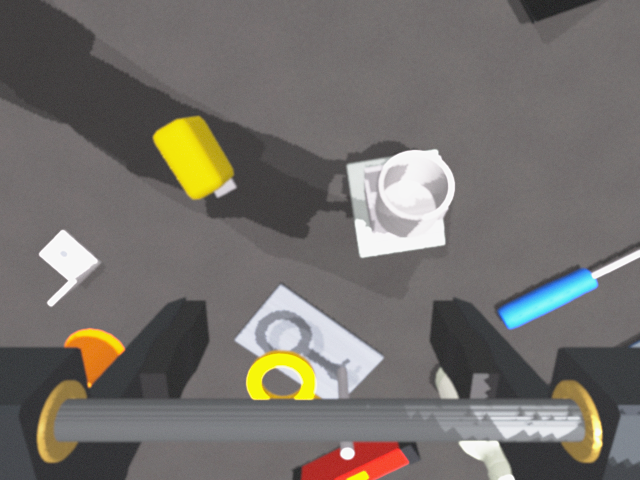

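The wrist view shows the pot mouth at (416,187), three of the rest foot's corners at about (347,165), (360,258) and (445,245), and the yellow ring at (282,380). These agree with the triangulated positions. The foot's edges will give the lean direction.

```bash
python3 - <<'E'
from h import *
s=cam('wrist')
A,B,C=[onz(s,*c,.008) for c in((347,165),(360,258),(445,245))]
for n,d in(('A-B',A-B),('C-B',C-B)):print(n,np.linalg.norm(d),np.degrees(np.arctan2(d[1],d[0])))
print('foot ctr',(A+C)/2)
m=onz(s,416,187,.107);b=np.array([.5326,.2115,.045]);print('mouth',m,'lean',np.degrees(np.arctan2(*(m-b)[1::-1])))
print('ring',onz(s,281.5,379,.089))
# rim ellipse fit: bright pixels edges around the mouth
g=cv2.cvtColor(s['img'],cv2.COLOR_RGB2GRAY)[135:245,360:470]
cv2.imwrite('pics/pc.png',cv2.resize(s['img'][135:275,330:470],None,fx=4,fy=4,interpolation=2)[:,:,::-1])
E
```

```text
A-B 0.10185784001499158 151.71507248950113
C-B 0.09191305826896677 61.8342994020817
foot ctr [0.54653908 0.22401452 0.008     ]
mouth [0.50986927 0.2445967  0.107     ] lean 124.48118577276273
ring [0.59505502 0.03762812 0.089     ]
```

View pics/pc.png

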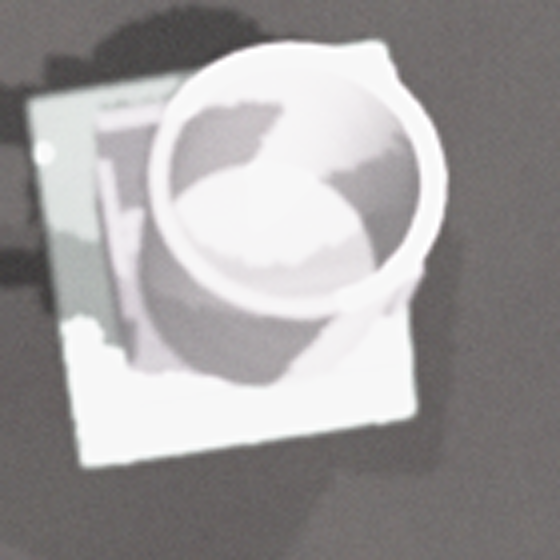

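The picture moved about 10 px between the shots, so the arm was still settling. I redo the numbers with the settled crop: rim centre (404,179), corners (337,159.5), (350.8,251.8), (434.3,238.8), (426,145).

```bash
python3 - <<'E'
from h import *
goto((.53,.21,.3),52.5)
s=cam('wrist')
print(goto((.53,.21,.3),52.5))
A,B,C,D=[onz(s,*c,.008) for c in((337,159.5),(350.8,251.8),(434.3,238.8),(426,145))]
for n,d in(('A-B',A-B),('C-B',C-B),('D-C',D-C)):print(n,np.linalg.norm(d),np.degrees(np.arctan2(d[1],d[0])))
c=(A+B+C+D)/4
print('foot ctr',c,(A+C)/2)
print('mouth',onz(s,404.2,179.5,.107))
hsv=cv2.cvtColor(s['img'],cv2.COLOR_RGB2HSV);m=cv2.inRange(hsv,(22,150,120),(35,255,255));m[:320]=0;m[:,:200]=0;m[:,350:]=0
v,u=np.nonzero(m);print('ring px',u.min(),u.max(),v.min(),v.max())
x0,x1=u.min(),u.max();print('ring',onz(s,(x0+x1)/2,np.mean(v[(u==x0)|(u==x1)]),.085), 'diam',(onz(s,x1,380,.085)-onz(s,x0,380,.085)))
E
```

```text
t 3.58 tcp [0.4747 0.1733 0.2847] yang 52.56 F [1.1 0.7 0.1] op 0.999 | shift [-0.54   1.569 -0.375] twist 0.01
t 3.63 tcp [0.4746 0.1731 0.2845] yang 52.55 F [ 0.3 -0.1 -0.5] op 0.998 | shift [-0.541  1.576 -0.382] twist 0.009
(array([-0.54093962,  1.57559448, -0.38182388]), np.float64(0.008821651288767404))
A-B 0.100160286529049 151.8507373244594
C-B 0.08992845371490267 61.936960134523716
D-C 0.09979931866358005 152.3424673995797
foot ctr [0.53467124 0.21859271 0.008     ] [0.53469188 0.21882451 0.008     ]
mouth [0.49919762 0.24038437 0.107     ]
ring px 239 349 345 479
ring [0.64156925 0.01551936 0.085     ] diam [ 6.61812493e-02  8.58294030e-02 -5.55111512e-17]
```

Foot sizes come out at 100 and 90 mm as given. The rest centre is (0.5347,0.2187), leaning to 152°, and the mouth agrees within 3 mm.

```bash
python3 - <<'E'
from h import *
goto((.5065,.235,.0735),62)
E
```

```text
t 3.63 tcp [0.4746 0.1731 0.2845] yang 52.55 F [ 0.3 -0.1 -0.5] op 0.998 | shift [0.315 1.696 5.28 ] twist -1.575
```

```bash
python3 -m jog '[{"translation":[0.105,0.565,0.5],"twist":0,"claw":100},{"translation":[0.105,0.565,0.5],"twist":0,"claw":100},{"translation":[0.105,0.565,0.28],"twist":0,"claw":100},{"translation":[0,0,0],"twist":-0.8,"claw":100},{"translation":[0,0,0],"twist":-0.775,"claw":100},{"translation":[0,0,0.8],"twist":0,"claw":100},{"translation":[0,0,0.8],"twist":0,"claw":100},{"translation":[0,0,0.6],"twist":0,"claw":100},{"translation":[0,0,0],"twist":0,"claw":100},{"translation":[0,0,0],"twist":0,"claw":100},{"translation":[0,0,0],"twist":0,"claw":100}]'
python3 - <<'E'
from h import *
goto((.5065,.235,.0735),62)
E
```

```text
clock: 4.55
tool_pos: [0.5061, 0.2345, 0.1452]
eef_rot: [0.242, 0.97, 0.001, 0.001]
contact_force: [0.6, 0.7, 1.2]
opening: 0.997
t 4.55 tcp [0.5061 0.2345 0.1452] yang 61.96 F [0.6 0.7 1.2] op 0.997 | shift [1.000e-03 1.100e-02 1.794e+00] twist -0.006
```

Descend, then close gently (8 N).

```bash
python3 -m jog '[{"translation":[0,0,0.6],"twist":0,"claw":100},{"translation":[0,0,0.6],"twist":0,"claw":100},{"translation":[0,0,0.59],"twist":0,"claw":100},{"translation":[0,0,0],"twist":0,"claw":100},{"translation":[0,0,0],"twist":0,"claw":100}]' && python3 -m jog '[{"translation":[0,0,0],"twist":0,"claw":75},{"translation":[0,0,0],"twist":0,"claw":70},{"translation":[0,0,0],"twist":0,"claw":65},{"translation":[0,0,0],"twist":0,"claw":60},{"translation":[0,0,0],"twist":0,"claw":50},{"translation":[0,0,0],"twist":0,"claw":50},{"translation":[0,0,0],"twist":0,"claw":50},{"translation":[0,0,0],"twist":0,"claw":50}]' 12
python3 - <<'E'
from h import *
goto((.5065,.235,.0735),62)
s=cam('side');cv2.imwrite('pics/g1.png',cv2.resize(s['img'][130:290,190:390],None,fx=3,fy=3)[:,:,::-1])
E
```

```text
clock: 4.97
tool_pos: [0.5055, 0.2341, 0.073]
eef_rot: [0.242, 0.97, 0.0, 0.0]
contact_force: [1.0, -0.1, 1.1]
opening: 0.998
clock: 5.63
tool_pos: [0.5053, 0.234, 0.0725]
eef_rot: [0.242, 0.97, 0.0, 0.0]
contact_force: [-1.3, -0.3, 6.7]
opening: 0.634
t 5.63 tcp [0.5053 0.234  0.0725] yang 61.96 F [-1.3 -0.3  6.7] op 0.634 | shift [-0.015  0.037 -0.026] twist -0.007
```

View pics/g1.png

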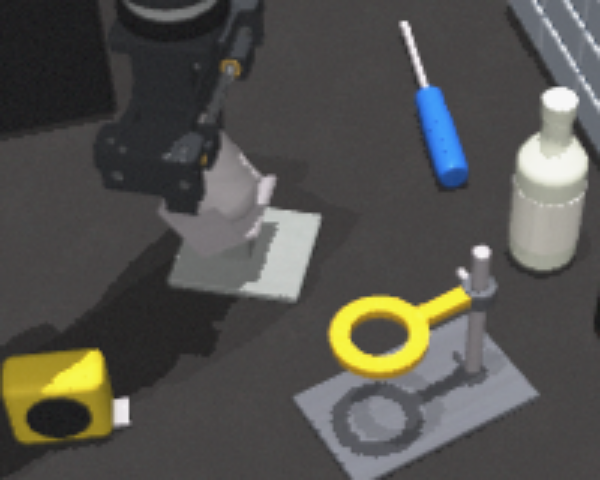

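The jaws stopped at 55.8 mm, which matches the pot. The picture shows the fingers on its sides above the cheeks, and the ring at about crop (380,335) is unobstructed. I lift, then fit the ring.

```bash
python3 -m jog '[{"translation":[0,0,-0.1],"twist":0,"claw":50},{"translation":[0,0,-0.2],"twist":0,"claw":50},{"translation":[0,0,-0.4],"twist":0,"claw":50},{"translation":[0,0,-0.6],"twist":0,"claw":50},{"translation":[0,0,-0.6],"twist":0,"claw":50},{"translation":[0,0,-0.6],"twist":0,"claw":50},{"translation":[0,0,-0.4],"twist":0,"claw":50},{"translation":[0,0,-0.2],"twist":0,"claw":50},{"translation":[0,0,0],"twist":0,"claw":50},{"translation":[0,0,0],"twist":0,"claw":50},{"translation":[0,0,0],"twist":0,"claw":50}]'
cat > ring.py <<'E'
from h import *
from scipy.optimize import minimize
th=np.linspace(0,2*np.pi,90)
def hole(s,win):
    u0,v0,u1,v1=win; K=8
    im=cv2.resize(s['img'][v0:v1,u0:u1],None,fx=K,fy=K,interpolation=cv2.INTER_LINEAR)
    m=cv2.inRange(cv2.cvtColor(im,cv2.COLOR_RGB2HSV),(20,130,90),(38,255,255))
    cs,hi=cv2.findContours(m,cv2.RETR_CCOMP,cv2.CHAIN_APPROX_NONE)
    c=max((c for c,h in zip(cs,hi[0]) if h[3]>=0),key=cv2.contourArea)
    H=np.zeros_like(m);cv2.drawContours(H,[c],-1,255,-1);return H
def model(s,win,p,shape):
    u0,v0,K=win[0],win[1],8;out=np.full(shape,255,np.uint8)
    for z in(p[2],p[2]-.008):
        q=np.array([proj(s,(p[0]+.02*np.cos(t),p[1]+.02*np.sin(t),z)) for t in th])
        q=((q-[u0,v0]+.5)*K-.5);M=np.zeros(shape,np.uint8);cv2.fillPoly(M,[np.round(q*16).astype(int)],255,shift=4);out&=M
    return out
def fit(views,p0=(.5865,.038,.09)):
    Hs=[hole(s,w) for s,w in views]
    def f(p): return sum(1-(H&m).astype(bool).sum()/(H|m).astype(bool).sum() for (s,w),H in zip(views,Hs) for m in[model(s,w,p,H.shape)])
    o=minimize(f,p0,method='Nelder-Mead',options=dict(initial_simplex=np.array(p0)+np.vstack([np.zeros(3),.006*np.eye(3)]),xatol=1e-4,fatol=1e-4))
    return o.x,o.fun/len(views)
E
python3 - <<'E'
from ring import *
goto((.5,.5,.3))
s=cam('scene');t=cam('side')
w1=(300,220,356,280);w2=(290,220,345,265)
for v in([(s,w1),(t,w2)],[(s,w1)],[(t,w2)]):
    try: print(fit(v))
    except Exception as e: print(e)
a=cv2.resize(s['img'][180:320,290:470],None,fx=2.2,fy=2.2);b=cv2.resize(t['img'][130:270,190:370],None,fx=2.2,fy=2.2)
cv2.imwrite('pics/l1.png',np.hstack([a,b])[:,:,::-1])
E
```

```text
clock: 6.6
tool_pos: [0.504, 0.2332, 0.1947]
eef_rot: [0.242, 0.97, -0.001, -0.001]
contact_force: [-0.6, -0.3, -2.8]
opening: 0.638
t 6.6 tcp [0.504  0.2332 0.1947] yang 61.96 F [-0.6 -0.3 -2.8] op 0.638 | shift [ 3.227  5.835 -2.64 ] twist 0
(array([0.58483693, 0.03440929, 0.09506201]), np.float64(0.15986868713347735))
(array([ 0.47925739, -0.02874886, -0.04614293]), np.float64(0.02264203361577999))
(array([0.58639173, 0.03894403, 0.08940326]), np.float64(0.03851573508689521))
```

View pics/l1.png

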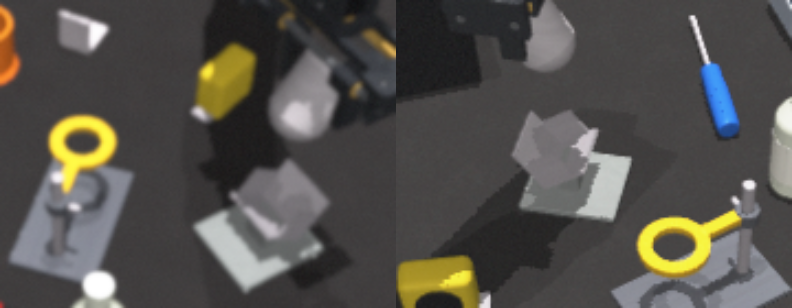

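The pot is held clear of the rest, with its ball at about scene (427,231) and side (258,150). I triangulate the ball centre and the ring-hole centroids.

```bash
python3 - <<'E'
from ring import *
from scipy.optimize import least_squares
s=cam('scene');t=cam('side')
V=[(s,(300,220,356,280)),(t,(290,220,345,265))]
cen=lambda H:np.array([m['m10']/m['m00'],m['m01']/m['m00']]) if (m:=cv2.moments(H,True)) else 0
hs=[hole(*v) for v in V]
o=least_squares(lambda p:np.concatenate([(cen(model(*v,p,h.shape))-cen(h))/8 for v,h in zip(V,hs)]),(.5865,.038,.09),diff_step=1e-2)
print('ring',o.x,'res px',o.fun.round(2),[cen(h)/8+v[1][:2] for v,h in zip(V,hs)])
g=r.get_state()['tool_pos']+[0,0,.019];print('grasp',g)
p,e=tri(s,(427.3,230.9),t,(257.7,150.5));print('ball',p,e,p-g,np.linalg.norm(p-g))
for l in('pot','pot_mouth'):
    for n in('scene','side'):print(l,n,[(np.round(d['location'],0).tolist(),round(d['confidence'],2)) for d in r.spot_point(l,n)])
for a in(0,35):
    d=np.array([-np.sin(np.radians(a))*.883,np.sin(np.radians(a))*.469,np.cos(np.radians(a))])
    print(a,[np.round(proj(c,g+d*k)).tolist() for c in(s,t) for k in(-.058,-.030,.018)])
E
```

```text
ring [0.58460713 0.03483222 0.09509045] res px [-0.27  0.12 -0.23 -0.11] [array([327.47880435, 244.79628331]), array([316.63072997, 242.35805222])]
grasp [0.504362   0.23346393 0.21390944]
ball [0.51920406 0.22645109 0.18460015] 0.004163932893056582 [ 0.01484206 -0.00701284 -0.02930929] 0.03359317176823895
pot scene [([240.0, 416.0], 0.69)]
pot side [([160.0, 266.0], 0.85)]
pot_mouth scene [([211.0, 438.0], 0.86)]
pot_mouth side [([129.0, 242.0], 0.67), ([428.0, 311.0], 0.58), ([267.0, 315.0], 0.54)]
0 [[430.0, 238.0], [433.0, 228.0], [437.0, 211.0], [250.0, 160.0], [249.0, 149.0], [246.0, 130.0]]
35 [[418.0, 240.0], [426.0, 230.0], [441.0, 211.0], [266.0, 158.0], [257.0, 148.0], [241.0, 131.0]]
```

The pot is still tilted about 35° in the grip, since the spots match that prediction. I take one wrist look at the ring on the way, from beyond it so the camera is above the ring.

```bash
python3 - <<'E'
from h import *
goto((.655,-.005,.25),62)
E
```

```text
t 7.0 tcp [0.5048 0.2337 0.1956] yang 61.96 F [-0.  -0.7 -2.7] op 0.633 | shift [-6.119 -3.502 -1.361] twist -0.006
```

```bash
python3 -m jog '[{"translation":[0,0,-0.4],"twist":0,"claw":50},{"translation":[-0.2,-0.11,-0.5],"twist":0,"claw":50},{"translation":[-0.45,-0.26,-0.46],"twist":0,"claw":50},{"translation":[-0.7,-0.4,0],"twist":0,"claw":50},{"translation":[-0.7,-0.4,0],"twist":0,"claw":50},{"translation":[-0.7,-0.4,0],"twist":0,"claw":50},{"translation":[-0.7,-0.4,0],"twist":0,"claw":50},{"translation":[-0.7,-0.4,0],"twist":0,"claw":50},{"translation":[-0.7,-0.4,0],"twist":0,"claw":50},{"translation":[-0.7,-0.4,0],"twist":0,"claw":50},{"translation":[-0.4,-0.23,0],"twist":0,"claw":50},{"translation":[-0.17,-0.1,0],"twist":0,"claw":50},{"translation":[0,0,0],"twist":0,"claw":50},{"translation":[0,0,0],"twist":0,"claw":50},{"translation":[0,0,0],"twist":0,"claw":50},{"translation":[0,0,0],"twist":0,"claw":50},{"translation":[0,0,0],"twist":0,"claw":50}]'
python3 - <<'E'
from ring import *
from scipy.optimize import least_squares
s=cam('wrist');save(s,'w2.png')
u,v=map(int,proj(s,(.5846,.0348,.095)));print(u,v,goto((.655,-.005,.25),62))
w=(u-75,v-75,u+75,v+75)
p,f=fit([(s,w)],(.585,.036,.093));print('wrist only',p,f)
h=hole(s,w);m=cv2.moments(h,True);c=np.array([m['m10'],m['m01']])/m['m00']/8+w[:2]
for z in(.085,.09,.095):print(c,onz(s,*c,z-.002))
E
```

```text
clock: 8.42
tool_pos: [0.6547, -0.003, 0.2505]
eef_rot: [0.241, 0.971, 0.0, -0.0]
contact_force: [-0.2, 0.9, -2.8]
opening: 0.634
t 8.47 tcp [ 0.6548 -0.0035  0.2505] yang 62.08 F [ 0.9  0.8 -2.8] op 0.634 | shift [-0.022 -0.031  0.013] twist 0.013
318 101 (array([-0.02245234, -0.03125125,  0.01251385]), np.float64(0.012815784345349357))
wrist only [0.58449217 0.03562771 0.09129244] 0.012028392189202708
[319.56252186 100.47621429] [0.58449106 0.03601404 0.083     ]
[319.56252186 100.47621429] [0.58442887 0.0360393  0.088     ]
[319.56252186 100.47621429] [0.58436669 0.03606455 0.093     ]
```

View pics/w2.png

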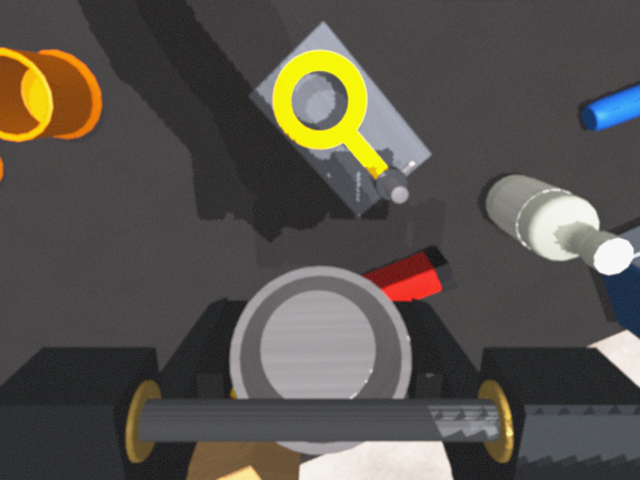

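The ring is clear at (320,100), and the fit gives (0.5844,0.0357) with its face near 0.092. The pot's rim spans u 230–411 with its top at v 266. The floor spans u 259–376 and v 290–404. I fit the pot's pose in the hand from these.

```bash
cat > pp.py <<'E'
from h import *
from scipy.optimize import least_squares
s=cam('wrist');st=r.get_state();M=R.from_quat(st['eef_rot']).as_matrix();g=st['tool_pos']+[0,0,.019]
th=np.linspace(0,2*np.pi,180)
def circ(c,ax,rad):
    e=np.cross(ax,M[:,1]);return np.array([proj(s,c+rad*(np.cos(t)*e+np.sin(t)*M[:,1])) for t in th])
def pose(p):
    a,k,n=p;ax=np.sin(a)*M[:,0]+np.cos(a)*np.array([0,0,1.]);e=np.cross(ax,M[:,1])
    return g+n*e+ax*k,ax
def f(p):
    m,ax=pose(p);A=circ(m,ax,.028);B=circ(m-.054*ax,ax,.025)
    return np.array([A[:,0].min()-230,A[:,0].max()-411,A[:,1].min()-266,B[:,0].min()-259,B[:,0].max()-376,B[:,1].min()-290,B[:,1].max()-404])
o=least_squares(f,[.55,.018,0],x_scale=[.1,.01,.01]);m,ax=pose(o.x)
print('tilt',np.degrees(o.x[0]),'k',o.x[1],'n',o.x[2],'res',o.fun.round(1));b=m-.048*ax;print('mouth',m,'ball-TCP world',b-st['tool_pos'])
ring=np.array([.5844,.0357,.092]);goto(ring+[0,0,.0196]-(b-st['tool_pos']),62)
E
python3 pp.py
```

```text
tilt 30.032562336508732 k 0.016899830191203825 n -0.0008473790166797514 res [-5.6 -6.8  0.1 -0.4 -3.2 -2.   1.8]
mouth [ 6.48081303e-01 -2.21223373e-04  2.84582442e-01] ball-TCP world [ 0.01439763 -0.00763988 -0.00750291]
t 8.52 tcp [ 0.6549 -0.0038  0.2505] yang 62.05 F [-0.8  0.3 -2.4] op 0.632 | shift [2.427 0.046 3.286] twist 0.008
```

```bash
python3 -m jog '[{"translation":[0.3,0,0],"twist":0,"claw":50},{"translation":[0.6,0.02,0],"twist":0,"claw":50},{"translation":[0.6,0.02,0.2],"twist":0,"claw":50},{"translation":[0.6,0.01,0.5],"twist":0,"claw":50},{"translation":[0.33,0,0.6],"twist":0,"claw":50},{"translation":[0,0,0.6],"twist":0,"claw":50},{"translation":[0,0,0.5],"twist":0,"claw":50},{"translation":[0,0,0.3],"twist":0,"claw":50},{"translation":[0,0,0.2],"twist":0,"claw":50},{"translation":[0,0,0],"twist":0,"claw":50},{"translation":[0,0,0],"twist":0,"claw":50},{"translation":[0,0,0],"twist":0,"claw":50}]'
python3 - <<'E'
from h import *
goto(np.array([.5844,.0357,.1116])-[.0144,-.0076,-.0075],62)
E
```

```text
clock: 9.52
tool_pos: [0.5712, 0.0427, 0.1353]
eef_rot: [0.242, 0.97, 0.0, 0.001]
contact_force: [-0.6, -0.0, -2.0]
opening: 0.636
t 9.52 tcp [0.5712 0.0427 0.1353] yang 61.96 F [-0.6 -0.  -2. ] op 0.636 | shift [ 0.033 -0.001  0.404] twist -0.007
```

```bash
python3 -m jog '[{"translation":[0.03,0,0.1],"twist":0,"claw":50},{"translation":[0,0,0.1],"twist":0,"claw":50},{"translation":[0,0,0.05],"twist":0,"claw":50},{"translation":[0,0,0],"twist":0,"claw":50},{"translation":[0,0,0],"twist":0,"claw":50}]'; for i in 1 2; do python3 -m jog '[{"translation":[0,0,0.04],"twist":0,"claw":50},{"translation":[0,0,0],"twist":0,"claw":50},{"translation":[0,0,0],"twist":0,"claw":50}]' | egrep 'pos|force'; done
```

```text
clock: 9.93
tool_pos: [0.5692, 0.0431, 0.1242]
eef_rot: [0.242, 0.97, -0.0, -0.0]
contact_force: [0.7, 0.2, -1.9]
opening: 0.628
tool_pos: [0.5693, 0.0431, 0.1227]
contact_force: [0.0, 0.6, -2.7]
tool_pos: [0.5692, 0.0431, 0.121]
contact_force: [-0.2, 0.2, -1.9]
```

```bash
python3 -m jog '[{"translation":[0,0,0.04],"twist":0,"claw":50},{"translation":[0,0,0],"twist":0,"claw":50},{"translation":[0,0,0],"twist":0,"claw":50}]' | egrep 'pos|force';python3 -m jog '[{"translation":[0,0,0.04],"twist":0,"claw":50},{"translation":[0,0,0],"twist":0,"claw":50},{"translation":[0,0,0],"twist":0,"claw":50}]' | egrep 'pos|force';
python3 - <<'E'
from h import *
t=cam('side');s=cam('scene')
a=cv2.resize(s['img'][180:290,270:390],None,fx=3.3,fy=3.3);b=cv2.resize(t['img'][165:275,260:380],None,fx=3.3,fy=3.3)
cv2.imwrite('pics/p1.png',np.hstack([a,b])[:,:,::-1])
E
```

```text
tool_pos: [0.5693, 0.0431, 0.1195]
contact_force: [0.7, 0.5, -2.4]
tool_pos: [0.57, 0.0429, 0.1184]
contact_force: [0.0, -0.2, 3.0]
```

View pics/p1.png

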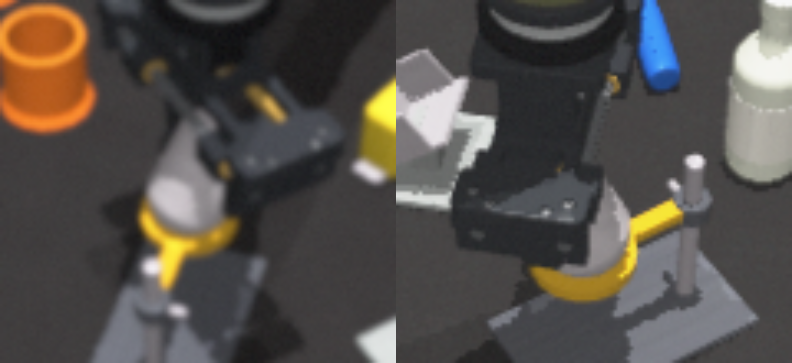

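Contact came at TCP z 0.1185, as predicted, and the picture shows the tilted ball sitting in the ring. Now I loosen the grip to 5 N and swing the pot upright about the ball centre, half first.

```bash
python3 -m jog '[{"translation":[0,0,0.02],"twist":0,"claw":50},{"translation":[0,0,0],"twist":0,"claw":50},{"translation":[-0.047,0,-0.027],"twist":0,"claw":50},{"translation":[0,0,0],"twist":0,"claw":50},{"translation":[-0.048,0,-0.023],"twist":0,"claw":50},{"translation":[0,0,0],"twist":0,"claw":50},{"translation":[-0.051,0,-0.02],"twist":0,"claw":50},{"translation":[0,0,0],"twist":0,"claw":50},{"translation":[-0.051,0,-0.017],"twist":0,"claw":50},{"translation":[0,0,0],"twist":0,"claw":50},{"translation":[0,0,0],"twist":0,"claw":50}]' 5
python3 - <<'E'
from h import *
goto((.5844,.0357,.123),62)
t=cam('side');cv2.imwrite('pics/p2.png',cv2.resize(t['img'][165:275,260:380],None,fx=4,fy=4)[:,:,::-1])
E
```

```text
clock: 11.95
tool_pos: [0.576, 0.0392, 0.1207]
eef_rot: [0.242, 0.97, -0.0, -0.0]
contact_force: [-4.2, 0.2, 5.6]
opening: 0.637
t 11.95 tcp [0.576  0.0392 0.1207] yang 61.95 F [-4.2  0.2  5.6] op 0.637 | shift [-0.227  0.022 -0.057] twist -0.009
```

```bash
python3 -m jog '[{"translation":[-0.053,0.005,-0.012],"twist":0,"claw":50},{"translation":[0,0,0],"twist":0,"claw":50},{"translation":[-0.053,0.005,-0.008],"twist":0,"claw":50},{"translation":[0,0,0],"twist":0,"claw":50},{"translation":[-0.054,0.005,-0.005],"twist":0,"claw":50},{"translation":[0,0,0],"twist":0,"claw":50},{"translation":[-0.05,0.005,-0.002],"twist":0,"claw":50},{"translation":[0,0,0],"twist":0,"claw":50},{"translation":[0,0,0],"twist":0,"claw":50},{"translation":[0,0,0],"twist":0,"claw":50}]' 
python3 - <<'E'
from h import *
goto((.5844,.0357,.123),62)
t=cam('side');s=cam('scene');w=cam('wrist');cv2.imwrite('pics/w3.png',w['img'][:,:,::-1])
a=cv2.resize(s['img'][180:290,270:390],None,fx=3.3,fy=3.3);b=cv2.resize(t['img'][165:275,260:380],None,fx=3.3,fy=3.3)
cw=cv2.resize(w['img'],None,fx=.6,fy=.6)
c=np.hstack([a,b]);cw=cv2.resize(w['img'][200:],None,fx=.6,fy=.6);cw=cv2.copyMakeBorder(cw,0,0,0,c.shape[1]-cw.shape[1],0)
cv2.imwrite('pics/p3.png',np.vstack([c,cw])[:,:,::-1])
E
```

```text
clock: 12.83
tool_pos: [0.584, 0.0352, 0.1218]
eef_rot: [0.243, 0.97, -0.001, 0.0]
contact_force: [-4.0, -1.2, 6.0]
opening: 0.636
t 12.83 tcp [0.584  0.0352 0.1218] yang 61.91 F [-4.  -1.2  6. ] op 0.636 | shift [-0.003  0.017 -0.031] twist -0.014
```

View pics/p3.png

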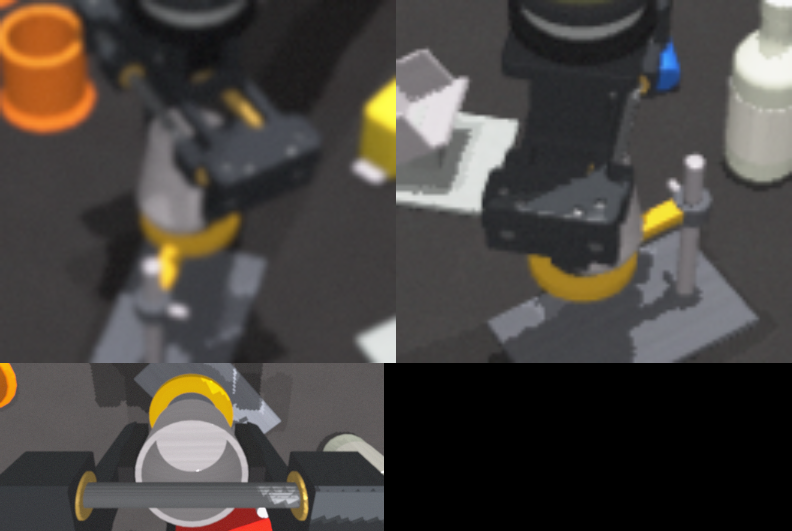

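The pot now stands close to upright in the ring. I release it, then turn the jaws a quarter turn to square it from the other side, after checking the wrist joint range and where the post is.

```bash
python3 -m jog '[{"translation":[0,0,-0.015],"twist":0,"claw":64},{"translation":[0,0,0],"twist":0,"claw":66},{"translation":[0,0,0],"twist":0,"claw":70},{"translation":[0,0,0],"twist":0,"claw":80},{"translation":[0,0,0],"twist":0,"claw":100},{"translation":[0,0,0],"twist":0,"claw":100},{"translation":[0,0,0],"twist":0,"claw":100}]' 
cat > rim.py <<'E'
from h import *
def rim(name='wrist',c0=(.5844,.0357,.16),pad=20,zr=.16):
    "fit the inner+outer rim: brightness edges along radial lines from the predicted mouth"
    s=cam(name);cv2.imwrite('pics/rim_%s.png'%name,s['img'][:,:,::-1]);return s
E
python3 - <<'E'
from h import *
goto((.5844,.0357,.123),152); print(r.get_state()['q'].round(2))
w=cam('wrist');save(w,'w4.png');t=cam('side');s=cam('scene')
for n in('wrist','side','scene'):
  for l in('pot','pot_mouth'):print(n,l,[(np.round(d['location'],1).tolist(),round(d['confidence'],2)) for d in r.spot_point(l,n)][:2])
for c in(w,t,s):print([np.round(proj(c,(.5844,.0357,z)),1).tolist() for z in(.084,.16)])
E
```

```text
clock: 13.57
tool_pos: [0.5843, 0.0364, 0.1223]
eef_rot: [0.242, 0.97, 0.0, 0.0]
contact_force: [0.1, -0.0, 0.1]
opening: 0.976
t 13.57 tcp [0.5843 0.0364 0.1223] yang 61.97 F [ 0.1 -0.   0.1] op 0.976 | shift [-0.009 -0.014 -0.018] twist 14.995
[-0.07  0.79 -0.12  1.79  0.16  0.57  0.79]
wrist pot [([312.2, 319.4], 0.87)]
wrist pot_mouth [([310.3, 313.3], 0.9), ([310.7, 316.0], 0.62)]
side pot [([243.8, 324.8], 0.4)]
side pot_mouth [([216.6, 306.8], 0.63)]
scene pot [([246.5, 321.2], 0.67)]
scene pot_mouth [([221.4, 337.3], 0.94)]
[[315.4, 280.6], [313.4, 384.0]]
[[315.7, 243.7], [315.7, 217.3]]
[[327.1, 246.6], [327.4, 222.9]]
```

```bash
python3 - <<'E'
from h import *
w=cam('wrist');t=cam('side');s=cam('scene')
print(tri(s,(337.3,221.4),t,(306.8,216.6)),tri(s,(321.2,246.5),t,(324.8,243.8)))
for z in(.15,.155,.16):print(onz(w,313,310,z))
a=cv2.resize(s['img'][190:280,280:380],None,fx=4,fy=4);b=cv2.resize(t['img'][185:275,270:370],None,fx=4,fy=4)
c=np.hstack([a,b]);cw=cv2.resize(w['img'][200:440,180:460],None,fx=1,fy=1);cw=cv2.copyMakeBorder(cw,0,0,0,c.shape[1]-cw.shape[1],0)
cv2.imwrite('pics/p4.png',np.vstack([c,cw])[:,:,::-1])
E
```

```text
(array([0.56865344, 0.04797961, 0.15594807]), np.float64(0.004719715717929165)) (array([0.59811803, 0.02662933, 0.09071565]), np.float64(0.004183889385803302))
[0.56611091 0.04491334 0.15      ]
[0.56373741 0.04627381 0.155     ]
[0.56136391 0.04763429 0.16      ]
```

View pics/p4.png

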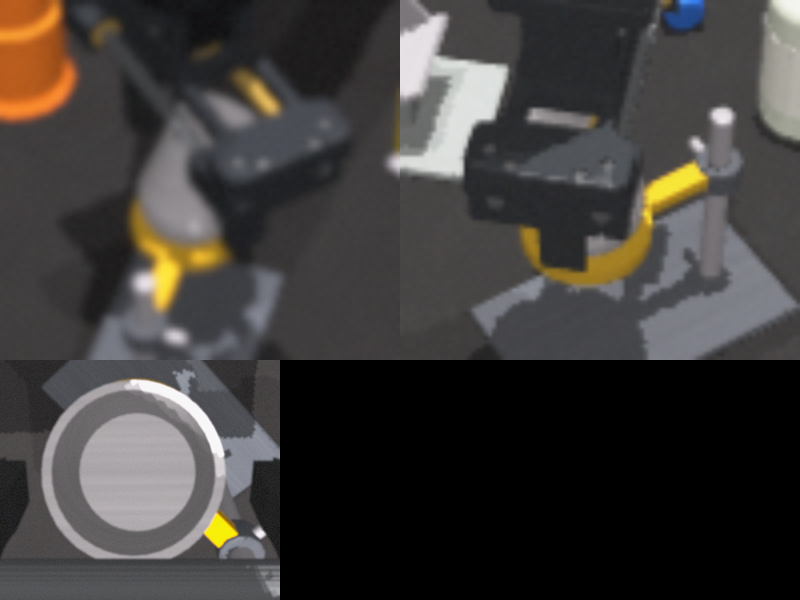

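The pot fell back to a lean of about 25° towards 152° on letting go. The rim centre is at wrist (313,310) where upright would be (313,384), so the ball had been off-home. The ball is seated now. I turn the jaws 90°, on the side away from the post, and squeeze along the lean. The parallel pads should then stand it up about the seated ball.

```bash
python3 -m jog '[{"translation":[0.15,0,0],"twist":0,"claw":100},{"translation":[0.15,0,0],"twist":0,"claw":100},{"translation":[0,0,0],"twist":0,"claw":100},{"translation":[0,0,0],"twist":-0.5,"claw":100},{"translation":[0,0,0],"twist":-1,"claw":100},{"translation":[0,0,0],"twist":-1,"claw":100},{"translation":[0,0,0],"twist":-1,"claw":100},{"translation":[0,0,0],"twist":-1,"claw":100},{"translation":[0,0,0],"twist":-1,"claw":100},{"translation":[0,0,0],"twist":-1,"claw":100},{"translation":[0,0,0],"twist":-1,"claw":100},{"translation":[0,0,0],"twist":-1,"claw":100},{"translation":[0,0,0],"twist":-1,"claw":100},{"translation":[0,0,0],"twist":-1,"claw":100},{"translation":[0,0,0],"twist":-1,"claw":100},{"translation":[0,0,0],"twist":-1,"claw":100},{"translation":[0,0,0],"twist":-1,"claw":100},{"translation":[0,0,0],"twist":-1,"claw":100},{"translation":[0,0,0],"twist":-0.5,"claw":100}]'
python3 - <<'E'
from h import *
goto((.5844,.0357,.123),152)
w=cam('wrist');save(w,'w5.png')
print([(np.round(d['location'],1).tolist(),round(d['confidence'],2)) for d in r.spot_point('pot_mouth','wrist')][:2],proj(w,(.566,.046,.155)),r.get_state()['q'].round(2))
E
```

```text
clock: 15.75
tool_pos: [0.5732, 0.0417, 0.1222]
eef_rot: [-0.517, 0.856, 0.0, -0.0]
contact_force: [-0.5, 0.1, -0.1]
opening: 1.003
t 15.75 tcp [0.5732 0.0417 0.1222] yang 152.24 F [-0.5  0.1 -0.1] op 1.003 | shift [ 0.002 -0.318 -0.02 ] twist 0.04
[([366.1, 351.3], 0.61)] (np.float64(345.71793709307593), np.float64(371.1546106079164)) [ 0.16  0.83 -0.54  1.81  0.65  0.68  1.89]
```

```bash
python3 -m jog '[{"translation":[0,-0.08,0],"twist":0,"claw":100},{"translation":[0,-0.08,0],"twist":0,"claw":100},{"translation":[0,-0.08,0],"twist":0,"claw":100},{"translation":[0,-0.078,0],"twist":0,"claw":95},{"translation":[0,0,0],"twist":0,"claw":90},{"translation":[0,0,0],"twist":0,"claw":85},{"translation":[0,0,0],"twist":0,"claw":80},{"translation":[0,0,0],"twist":0,"claw":75},{"translation":[0,0,0],"twist":0,"claw":72},{"translation":[0,0,0],"twist":0,"claw":69},{"translation":[0,0,0],"twist":0,"claw":66},{"translation":[0,0,0],"twist":0,"claw":63},{"translation":[0,0,0],"twist":0,"claw":60},{"translation":[0,0,0],"twist":0,"claw":60},{"translation":[0,0,0],"twist":0,"claw":60}]' 8
python3 - <<'E'
from h import *
goto((.5844,.0357,.123),152)
w=cam('wrist');save(w,'w6.png')
print([(np.round(d['location'],1).tolist(),round(d['confidence'],2)) for d in r.spot_point('pot_mouth','wrist')][:2],proj(w,(.5844,.0357,.16)))
E
```

```text
clock: 17.1
tool_pos: [0.5846, 0.0359, 0.1224]
eef_rot: [-0.515, 0.857, 0.0, 0.0]
contact_force: [-2.4, 1.3, 3.7]
opening: 0.728
t 17.1 tcp [0.5846 0.0359 0.1224] yang 151.97 F [-2.4  1.3  3.7] op 0.728 | shift [ 0.007  0.003 -0.016] twist -0.006
[([382.9, 345.5], 0.87)] (np.float64(319.82141777110536), np.float64(379.00604258453427))
```

The jaws stopped at 64 mm with the mouth 26 px off, so the pot has stuck at about a 10° lean. I open a little, push the rim over with the 152° finger alone until the wall is flush at 28 mm from the ring axis, then back off.

```bash
python3 -m jog '[{"translation":[0,0,0],"twist":0,"claw":85},{"translation":[0,0,0],"twist":0,"claw":85},{"translation":[0,0,0],"twist":0,"claw":85},{"translation":[0,-0.05,0],"twist":0,"claw":85},{"translation":[0,-0.05,0],"twist":0,"claw":85},{"translation":[0,-0.04,0],"twist":0,"claw":85},{"translation":[0,-0.03,0],"twist":0,"claw":85},{"translation":[0,-0.03,0],"twist":0,"claw":85},{"translation":[0,-0.03,0],"twist":0,"claw":85},{"translation":[0,0,0],"twist":0,"claw":85},{"translation":[0,0,0],"twist":0,"claw":85}]' 8
python3 - <<'E'
from h import *
goto((.5844,.0357,.123),152)
w=cam('wrist');save(w,'w7.png')
print([(np.round(d['location'],1).tolist(),round(d['confidence'],2)) for d in r.spot_point('pot_mouth','wrist')][:2],proj(w,(.5844,.0357,.16)))
E
```

```text
clock: 18.12
tool_pos: [0.593, 0.0313, 0.1223]
eef_rot: [-0.515, 0.857, -0.0, 0.0]
contact_force: [-1.4, 1.6, 0.7]
opening: 0.854
t 18.12 tcp [0.593  0.0313 0.1223] yang 151.94 F [-1.4  1.6  0.7] op 0.854 | shift [ 0.005  0.242 -0.019] twist -0.01
[([384.8, 357.2], 0.61)] (np.float64(350.92933837645455), np.float64(379.49183036682433))
```

```bash
python3 -m jog '[{"translation":[0,0.08,0],"twist":0,"claw":90},{"translation":[0,0.08,0],"twist":0,"claw":90},{"translation":[0,0.08,0],"twist":0,"claw":85},{"translation":[0,0,0],"twist":0,"claw":80},{"translation":[0,0,0],"twist":0,"claw":74},{"translation":[0,0,0],"twist":0,"claw":70},{"translation":[0,0,0],"twist":0,"claw":67},{"translation":[0,0,0],"twist":0,"claw":65},{"translation":[0,0,0],"twist":0,"claw":63},{"translation":[0,0,0],"twist":0,"claw":60},{"translation":[0,0,0],"twist":0,"claw":60},{"translation":[0,0,0],"twist":0,"claw":60}]' 10
cat > tilt.py <<'E'
from h import *
from scipy.optimize import minimize
th=np.linspace(0,2*np.pi,240,endpoint=False)
def tilt(ball=(.5844,.0357,.1116),vmax=385):
    "lean of the pot (mouth shift in mm, world x,y) from rim edges in the wrist picture"
    s=cam('wrist');g=cv2.GaussianBlur(cv2.cvtColor(s['img'],cv2.COLOR_RGB2GRAY).astype(np.float32),(0,0),1.0)
    gx,gy=cv2.Sobel(g,cv2.CV_32F,1,0),cv2.Sobel(g,cv2.CV_32F,0,1);ball=np.array(ball)
    def score(p,full=False):
        ax=np.array([p[0],p[1],np.sqrt(1-p[0]**2-p[1]**2)]);m=ball+.048*ax
        e=np.cross(ax,[0,1,0]);e/=np.linalg.norm(e);f=np.cross(ax,e);tot=[]
        for rad in(.028,.025):
            q=np.array([proj(s,m+rad*(np.cos(t)*e+np.sin(t)*f)) for t in th]);c=np.array(proj(s,m))
            n=q-np.roll(q,1,0);n=np.stack([n[:,1],-n[:,0]],1);n/=np.linalg.norm(n,axis=1)[:,None]
            k=(q[:,1]<vmax)&(q[:,1]>1)&(q[:,0]>1)&(q[:,0]<638);u=q[k].astype(np.float32)[None]
            tot.append(np.minimum(np.abs(cv2.remap(gx,u,None,1)[0]*n[k,0]+cv2.remap(gy,u,None,1)[0]*n[k,1]),120))
        return -np.mean(np.concatenate(tot))
    G=[(score((a,b)),a,b) for a in np.arange(-.48,.49,.04) for b in np.arange(-.48,.49,.04)]
    best=min((minimize(score,x[1:],method='Nelder-Mead',options=dict(initial_simplex=np.array(x[1:])+[[0,0],[.02,0],[0,.02]])) for x in sorted(G)[:4]),key=lambda o:o.fun)
    print('lean deg',np.degrees(np.arcsin(np.linalg.norm(best.x))).round(2),'dir',np.degrees(np.arctan2(best.x[1],best.x[0])).round(0),'mouth off mm',(best.x*48).round(2),'score',best.fun.round(1),'px',np.round(proj(s,ball+.048*np.array([*best.x,np.sqrt(1-best.x@best.x)])),1))
    return s,best.x
E
python3 - <<'E'
from tilt import *
goto((.5844,.0357,.123),152)
tilt()
E
```

```text
clock: 19.22
tool_pos: [0.584, 0.0363, 0.1224]
eef_rot: [-0.515, 0.857, 0.0, -0.0]
contact_force: [-3.6, 2.5, 5.2]
opening: 0.728
t 19.22 tcp [0.584  0.0363 0.1224] yang 151.98 F [-3.6  2.5  5.2] op 0.728 | shift [ 0.01  -0.016 -0.015] twist -0.004Traceback (most recent call last):
  File "<stdin>", line 3, in <module>
  File "tilt.py", line 17, in tilt
    G=[(score((a,b)),a,b) for a in np.arange(-.48,.49,.04) for b in np.arange(-.48,.49,.04)]
        ~~~~~^^^^^^^
  File "tilt.py", line 15, in score
    tot.append(np.minimum(np.abs(cv2.remap(gx,u,None,1)[0]*n[k,0]+cv2.remap(gy,u,None,1)[0]*n[k,1]),120))
                                 ~~~~~~~~~^^^^^^^^^^^^^
cv2.error: OpenCV(4.12.0) /io/opencv/modules/imgproc/src/imgwarp.cpp:1703: error: (-215:Assertion failed) !_map1.empty() in function 'remap'
```

```bash
cat > tilt.py <<'E'
from h import *
from scipy.optimize import minimize
th=np.linspace(0,2*np.pi,180,endpoint=False)
def tilt(ball0=(.5844,.0357,.1116),vmax=388,x0=(0,0),span=.4):
    "lean and ball centre of the pot from rim and floor edges in the wrist picture"
    s=cam('wrist');g=cv2.GaussianBlur(cv2.cvtColor(s['img'],cv2.COLOR_RGB2GRAY).astype(np.float32),(0,0),1.2)
    gx,gy=cv2.Sobel(g,cv2.CV_32F,1,0),cv2.Sobel(g,cv2.CV_32F,0,1);F=s['fx'];O,M=s['O'],s['M']
    def P(X):
        c=(X-O)@M;return np.stack([s['cx']-F*c[:,0]/c[:,2],s['cy']+F*c[:,1]/c[:,2]],1)
    def score(p):
        ax=np.array([p[0],p[1],np.sqrt(max(.1,1-p[0]**2-p[1]**2))]);b=np.array(ball0)+[*(np.array(p[2:])/1000),0]
        e=np.cross(ax,[0,1,0]);e/=np.linalg.norm(e);f=np.cross(ax,e);tot=[]
        for rad,h in((.028,.048),(.025,.048),(.025,-.006)):
            q=P(b+h*ax+rad*(np.cos(th)[:,None]*e+np.sin(th)[:,None]*f))
            n=q-np.roll(q,1,0);n=np.stack([n[:,1],-n[:,0]],1);n/=np.linalg.norm(n,axis=1)[:,None]
            k=(q[:,1]<vmax)&(q[:,1]>1)&(q[:,0]>1)&(q[:,0]<638)
            if k.sum()<40:return 0
            u=q[k].astype(np.float32)[None]
            tot.append(np.minimum(np.abs(cv2.remap(gx,u,None,1)[0]*n[k,0]+cv2.remap(gy,u,None,1)[0]*n[k,1]),100).mean())
        return -(tot[0]+tot[1]+tot[2])
    a=np.arange(-span,span+.01,.03)
    G=sorted((score((i+x0[0],j+x0[1],0,0)),i+x0[0],j+x0[1]) for i in a for j in a)[:5]
    I=np.vstack([np.zeros(4),np.diag([.04,.04,3,3])])
    best=min((minimize(score,[*x[1:],0,0],method='Nelder-Mead',options=dict(initial_simplex=np.array([*x[1:],0,0])+I,maxiter=600)) for x in G),key=lambda o:o.fun)
    p=best.x;ax=np.array([p[0],p[1],np.sqrt(1-p[0]**2-p[1]**2)])
    print('lean deg',np.degrees(np.arcsin(np.hypot(p[0],p[1]))).round(2),'dir',np.degrees(np.arctan2(p[1],p[0])).round(0),'ball off mm',p[2:].round(2),'score',round(-best.fun,1))
    im=s['img'].copy();b=np.array(ball0)+[p[2]/1000,p[3]/1000,0];e=np.cross(ax,[0,1,0]);e/=np.linalg.norm(e);f=np.cross(ax,e)
    for rad,h in((.028,.048),(.025,.048),(.025,-.006)):cv2.polylines(im,[P(b+h*ax+rad*(np.cos(th)[:,None]*e+np.sin(th)[:,None]*f)).astype(int)],True,(255,0,0))
    return s,p,im
E
python3 - <<'E'
from tilt import *
s,p,im=tilt();cv2.imwrite('pics/t1.png',im[:,:,::-1])
for l in('pot_mouth','pot'):print(l,[(np.round(d['location'],1).tolist(),round(d['confidence'],2)) for d in r.spot_point(l,'wrist')][:2])
print([np.round(proj(s,(.5844,.0357,z)),1).tolist() for z in(.084,.16)])
E
```

```text
lean deg 13.21 dir 152.0 ball off mm [ 2.16 -2.21] score 180.8
pot_mouth [([380.0, 343.2], 0.56)]
pot [([285.1, 293.9], 0.76)]
[[318.1, 277.0], [317.6, 378.6]]
```

View pics/t1.png

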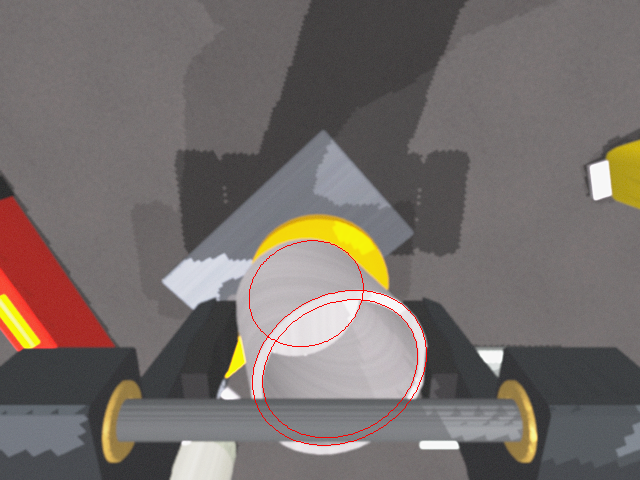

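The overlay fits. The pot is clamped at a 13° lean with its ball about 3 mm off towards −28°. That means pushing the rim rolls the ball on the ring instead of sliding it, and it rolls back when let go. The cure is to hold it with jaws across the lean, roll it upright, lift it while upright, re-centre it in the air and set it down. I go back to the 62° jaw direction.

```bash
python3 -m jog '[{"translation":[0,0,0],"twist":0,"claw":80},{"translation":[0,0.1,0],"twist":0,"claw":90},{"translation":[0,0.1,0],"twist":0,"claw":100},{"translation":[0,0.08,0],"twist":0,"claw":100},{"translation":[0,0,0],"twist":0.5,"claw":100},{"translation":[0,0,0],"twist":1,"claw":100},{"translation":[0,0,0],"twist":1,"claw":100},{"translation":[0,0,0],"twist":1,"claw":100},{"translation":[0,0,0],"twist":1,"claw":100},{"translation":[0,0,0],"twist":1,"claw":100},{"translation":[0,0,0],"twist":1,"claw":100},{"translation":[0,0,0],"twist":1,"claw":100},{"translation":[0,0,0],"twist":1,"claw":100},{"translation":[0,0,0],"twist":1,"claw":100},{"translation":[0,0,0],"twist":1,"claw":100},{"translation":[0,0,0],"twist":1,"claw":100},{"translation":[0,0,0],"twist":1,"claw":100},{"translation":[0,0,0],"twist":1,"claw":100},{"translation":[0,0,0],"twist":1,"claw":100},{"translation":[0,0,0],"twist":0.5,"claw":100}]' | head -2
python3 - <<'E'
from tilt import *
s,p,im=tilt()
L=.03;a=np.arcsin(np.hypot(p[0],p[1]))
b=np.array([.5844,.0357,.1116])+[p[2]/1000,p[3]/1000,0];ax=np.array([p[0],p[1],np.cos(a)])
goto(b+ax*L-[0,0,.019],62)
E
```

```text
clock: 21.08
tool_pos: [0.5745, 0.0414, 0.1223]
lean deg 25.8 dir 153.0 ball off mm [ 0.49 -0.32] score 288.2
t 21.13 tcp [0.5745 0.0415 0.1223] yang 61.69 F [ 0.  -0.   0.7] op 0.999 | shift [ 0.025 -0.017  0.067] twist -0.052
```

The fit now gives a lean of 25.8° towards 153° with the ball home within 0.6 mm, which confirms the ring centre. I grip across the lean and roll the pot upright.

```bash
python3 -m jog '[{"translation":[0.025,-0.017,0.04],"twist":-0.05,"claw":80},{"translation":[0,0,0],"twist":0,"claw":70},{"translation":[0,0,0],"twist":0,"claw":66},{"translation":[0,0,0],"twist":0,"claw":60},{"translation":[0,0,0],"twist":0,"claw":50},{"translation":[0,0,0],"twist":0,"claw":50},{"translation":[-0.06,0,-0.02],"twist":0,"claw":50},{"translation":[0,0,0],"twist":0,"claw":50},{"translation":[-0.06,0,-0.02],"twist":0,"claw":50},{"translation":[0,0,0],"twist":0,"claw":50},{"translation":[-0.06,0,-0.015],"twist":0,"claw":50},{"translation":[0,0,0],"twist":0,"claw":50},{"translation":[-0.06,0,-0.01],"twist":0,"claw":50},{"translation":[0,0,0],"twist":0,"claw":50},{"translation":[-0.06,0,-0.005],"twist":0,"claw":50},{"translation":[0,0,0],"twist":0,"claw":50},{"translation":[-0.03,0,0],"twist":0,"claw":50},{"translation":[0,0,0],"twist":0,"claw":50},{"translation":[0,0,0],"twist":0,"claw":50}]' 6
python3 - <<'E'
from tilt import *
s,p,im=tilt()
goto((.5844,.0357,.1226),62)
E
```

```text
clock: 22.72
tool_pos: [0.585, 0.0352, 0.124]
eef_rot: [0.24, 0.971, 0.0, 0.0]
contact_force: [-4.3, 0.5, 6.6]
opening: 0.633
lean deg 4.17 dir 146.0 ball off mm [ 1.81 -0.37] score 171.2
t 22.77 tcp [0.585  0.0352 0.124 ] yang 62.27 F [-3.6  0.9  6.1] op 0.639 | shift [0.019 0.004 0.035] twist 0.044
```

```bash
python3 -m jog '[{"translation":[-0.03,0,0],"twist":0,"claw":50},{"translation":[0,0,0],"twist":0,"claw":50},{"translation":[-0.03,0,0],"twist":0,"claw":50},{"translation":[0,0,0],"twist":0,"claw":50},{"translation":[0,0,0],"twist":0,"claw":50}]' 6 | egrep force; python3 -m jog '[{"translation":[0,0,0],"twist":0,"claw":50},{"translation":[0,0,0],"twist":0,"claw":50},{"translation":[0,0,-0.1],"twist":0,"claw":50},{"translation":[0,0,-0.2],"twist":0,"claw":50},{"translation":[0,0,-0.1],"twist":0,"claw":50},{"translation":[0,0,0],"twist":0,"claw":50},{"translation":[0,0,0],"twist":0,"claw":50},{"translation":[0,0,0],"twist":0,"claw":50}]' 15
python3 - <<'E'
from tilt import *
for z in(.1276,.1256,.1236):s,p,im=tilt(ball0=(.5844,.0357,z),span=.2)
goto((.5844,.0357,.1226),62)
cv2.imwrite('pics/t3.png',im[:,:,::-1])
E
```

```text
contact_force: [-3.9, -0.1, 6.0]
clock: 23.85
tool_pos: [0.5871, 0.0338, 0.1394]
eef_rot: [0.24, 0.971, 0.0, 0.0]
contact_force: [-0.2, -0.6, -2.5]
opening: 0.637
lean deg 5.9 dir 119.0 ball off mm [ 4.53 -4.68] score 163.5
lean deg 6.02 dir 5.0 ball off mm [-3.97 -0.79] score 159.9
lean deg 7.45 dir 11.0 ball off mm [-4.58 -2.  ] score 152.5
t 24.0 tcp [0.5868 0.0338 0.1392] yang 62.26 F [-0.4 -0.4 -3. ] op 0.636 | shift [0.075 0.013 0.415] twist 0.044
```

```bash
cat > held.py <<'E'
from h import *
from scipy.optimize import minimize
th=np.linspace(0,2*np.pi,180,endpoint=False)
def held(vmax=386,kr=(12,24),circles=((.028,.048),(.025,.048),(.025,-.006)),sname='held'):
    "pot held across the jaws: lean a about tool y (deg, + = mouth to tool +x), n = axis offset along tool x (mm) at grasp height, k = mouth above grasp point (mm)"
    st=r.get_state();s=cam('wrist');T=R.from_quat(st['eef_rot']).as_matrix();G=st['tool_pos']+[0,0,.019];X,Y=T[:,0],T[:,1];Z=np.array([0,0,1.])
    g=cv2.GaussianBlur(cv2.cvtColor(s['img'],cv2.COLOR_RGB2GRAY).astype(np.float32),(0,0),1.2)
    gx,gy=cv2.Sobel(g,cv2.CV_32F,1,0),cv2.Sobel(g,cv2.CV_32F,0,1);F=s['fx'];O,M=s['O'],s['M']
    def P(W):
        c=(W-O)@M;return np.stack([s['cx']-F*c[:,0]/c[:,2],s['cy']+F*c[:,1]/c[:,2]],1)
    def geo(p):
        a,n,k,y=np.radians(p[0]),p[1]/1000,p[2]/1000,p[3]/1000;ax=np.sin(a)*X+np.cos(a)*Z;return ax,G+n*X+y*Y+(k-.048)*ax
    def parts(p):
        ax,b=geo(p);e=np.cross(Y,ax);tot=[];qs=[]
        for rad,h in circles:
            q=P(b+h*ax+rad*(np.cos(th)[:,None]*e+np.sin(th)[:,None]*Y));qs.append(q)
            n=q-np.roll(q,1,0);n=np.stack([n[:,1],-n[:,0]],1);n/=np.linalg.norm(n,axis=1)[:,None]
            k=q[:,1]<vmax;u=q[k].astype(np.float32)[None]
            tot.append(0 if k.sum()<40 else np.minimum(np.abs(cv2.remap(gx,u,None,1)[0]*n[k,0]+cv2.remap(gy,u,None,1)[0]*n[k,1]),100).mean())
        return tot,qs
    def score(p): return -sum(parts(p)[0])+.3*max(0,abs(p[3])-2)**2+.5*max(0,kr[0]-p[2],p[2]-kr[1])**2
    C=sorted((score((a,n,k,0)),a,n,k) for a in range(-12,36,2) for n in range(-6,7,2) for k in range(kr[0],kr[1]+1,2))[:6]
    o=min((minimize(score,[*c[1:],0],method='Nelder-Mead',options=dict(initial_simplex=np.array([*c[1:],0])+np.vstack([np.zeros(4),np.diag([2,1.5,1.5,1])]),maxiter=800)) for c in C),key=lambda o:o.fun)
    ax,b=geo(o.x);print('lean,n,k,y',o.x.round(2),'parts',np.round(parts(o.x)[0],1),'ball',b.round(4))
    im=s['img'].copy()
    for q in parts(o.x)[1]:cv2.polylines(im,[q.astype(int)],True,(255,0,0))
    cv2.imwrite('pics/%s.png'%sname,im[:,:,::-1]);return o.x,b
E
python3 - <<'E'
from held import *
held();held(kr=(14,20));held(circles=((.028,.048),(.025,.048)))
E
```

```text
lean,n,k,y [ 8.09 -0.91 20.38  1.17] parts [100.   57.9  48.6] ball [0.5916 0.0326 0.1308]
lean,n,k,y [ 8.13 -1.11 20.1   1.08] parts [100.   57.5  48.6] ball [0.5919 0.0325 0.1306]
lean,n,k,y [26.64 -9.53 15.09 -0.45] parts [85.9 31.5] ball [0.6082 0.0221 0.1288]
```

Held in the air, the fit gives an 8.1° lean towards 152° and the outer rim edge matches fully. Rolling home turns the pot 0.04 rad per mm, so I set it down 3.5 mm off-centre towards 152°. The roll home should then bring it upright.

```bash
python3 -m jog '[{"translation":[0.1,0,0],"twist":0,"claw":50},{"translation":[0.1,0,0],"twist":0,"claw":50},{"translation":[0.083,-0.01,0],"twist":0,"claw":50},{"translation":[0,0,0.1],"twist":0,"claw":50},{"translation":[0,0,0.15],"twist":0,"claw":50},{"translation":[0,0,0.08],"twist":0,"claw":50},{"translation":[0,0,0],"twist":0,"claw":50},{"translation":[0,0,0],"twist":0,"claw":50}]' | egrep 'pos|force'; for i in 1 2; do python3 -m jog '[{"translation":[0,0,0.03],"twist":0,"claw":50},{"translation":[0,0,0],"twist":0,"claw":50},{"translation":[0,0,0],"twist":0,"claw":50}]' | egrep 'pos|force'; done
```

```text
tool_pos: [0.5767, 0.0386, 0.1258]
contact_force: [0.3, 0.1, -3.6]
tool_pos: [0.5769, 0.0388, 0.1251]
contact_force: [-0.3, -0.3, -1.5]
tool_pos: [0.5768, 0.0388, 0.1239]
contact_force: [0.3, -0.3, -2.3]
```

```bash
for i in 1 2; do python3 -m jog '[{"translation":[0,0,0.025],"twist":0,"claw":50},{"translation":[0,0,0],"twist":0,"claw":50},{"translation":[0,0,0],"twist":0,"claw":50}]' | egrep 'pos|force'; done
```

```text
tool_pos: [0.577, 0.0388, 0.123]
contact_force: [-0.0, 1.0, -2.6]
tool_pos: [0.5775, 0.0387, 0.1222]
contact_force: [1.3, -0.3, 0.2]
```

```bash
python3 - <<'E'
from held import *
held(kr=(16,22))
E
```

```text
lean,n,k,y [ 8.01 -0.57 20.74  1.19] parts [100.   58.   47.5] ball [0.5819 0.0378 0.1142]
```

Contact came at ball height 0.1142 with an offset of 3.3 mm, as planned. Releasing.

```bash
python3 -m jog '[{"translation":[0,0,0],"twist":0,"claw":65},{"translation":[0,0,0],"twist":0,"claw":67},{"translation":[0,0,0],"twist":0,"claw":70},{"translation":[0,0,0],"twist":0,"claw":80},{"translation":[0,0,0],"twist":0,"claw":90},{"translation":[0,0,0],"twist":0,"claw":100},{"translation":[0,0,0],"twist":0,"claw":100},{"translation":[0,0,0],"twist":0,"claw":100}]' 3
python3 - <<'E'
from tilt import *
s,p,im=tilt(span=.3)
from held import held
held(kr=(16,24))
E
```

```text
clock: 26.53
tool_pos: [0.5767, 0.0388, 0.1218]
eef_rot: [0.24, 0.971, 0.0, -0.0]
contact_force: [0.3, 0.7, -0.0]
opening: 1.0
lean deg 3.69 dir -66.0 ball off mm [ 0.57 -0.02] score 157.4
lean,n,k,y [-3.31 -8.31 21.3  -1.13] parts [76.1 56.4 19.6] ball [0.5822 0.0347 0.1142]
```

Now a clear look from above: raise, and back off so that the camera is over the pot.

```bash
python3 -m jog '[{"translation":[0,0,-0.5],"twist":0,"claw":100},{"translation":[0,0,-0.9],"twist":0,"claw":100},{"translation":[0,0,-0.9],"twist":0,"claw":100},{"translation":[-0.4,0,-0.5],"twist":0,"claw":100},{"translation":[-0.8,0,-0.3],"twist":0,"claw":100},{"translation":[-0.7,0,0],"twist":0,"claw":100},{"translation":[-0.3,0,0],"twist":0,"claw":100},{"translation":[0,0,0],"twist":0,"claw":100},{"translation":[0,0,0],"twist":0,"claw":100},{"translation":[0,0,0],"twist":0,"claw":100},{"translation":[0,0,0],"twist":0,"claw":100}]' | egrep 'clock|pos'
python3 - <<'E'
from tilt import *
for z in(.1106,.1116,.1126):s,p,im=tilt(vmax=478,span=.3,ball0=(.5844,.0357,z))
cv2.imwrite('pics/t5.png',im[:,:,::-1])
E
```

```text
clock: 27.55
tool_pos: [0.6534, -0.0009, 0.2456]
lean deg 2.47 dir -56.0 ball off mm [ 0.17 -0.55] score 281.4
lean deg 2.54 dir -63.0 ball off mm [ 0.19 -0.54] score 283.0
lean deg 3.06 dir -50.0 ball off mm [-0.33 -0.47] score 284.7
```

The pot is nearly upright: a 2.5° lean towards about −57°, with the ball home within 0.6 mm. One fine correction: take it across −28°, shift it 1 mm towards the lean while it is just lifted, and set it down.

```bash
python3 - <<'E'
from h import *
goto((.5850,.0350,.1226),62)
E
```

```text
t 27.7 tcp [ 0.654  -0.0014  0.2459] yang 62.33 F [-0.4 -0.4  0.1] op 1.005 | shift [1.949 0.005 3.085] twist 0.054
```

```bash
python3 -m jog '[{"translation":[0.45,0,0],"twist":0,"claw":100},{"translation":[0.6,0,0],"twist":0,"claw":100},{"translation":[0.6,0,0.2],"twist":0.05,"claw":100},{"translation":[0.3,0.005,0.5],"twist":0,"claw":100},{"translation":[0,0,0.8],"twist":0,"claw":100},{"translation":[0,0,0.8],"twist":0,"claw":100},{"translation":[0,0,0.5],"twist":0,"claw":100},{"translation":[0,0,0.28],"twist":0,"claw":100},{"translation":[0,0,0],"twist":0,"claw":90},{"translation":[0,0,0],"twist":0,"claw":80},{"translation":[0,0,0],"twist":0,"claw":73},{"translation":[0,0,0],"twist":0,"claw":69},{"translation":[0,0,0],"twist":0,"claw":66},{"translation":[0,0,0],"twist":0,"claw":64},{"translation":[0,0,0],"twist":0,"claw":60},{"translation":[0,0,0],"twist":0,"claw":55},{"translation":[0,0,0],"twist":0,"claw":50},{"translation":[0,0,0],"twist":0,"claw":50}]' 10
python3 - <<'E'
from held import *
goto((.5850,.0350,.1226),62)
held(kr=(12,24))
E
```

```text
clock: 29.2
tool_pos: [0.5861, 0.0337, 0.1234]
eef_rot: [0.243, 0.97, -0.0, 0.001]
contact_force: [-0.9, -2.2, 5.6]
opening: 0.634
t 29.2 tcp [0.5861 0.0337 0.1234] yang 61.93 F [-0.9 -2.2  5.6] op 0.634 | shift [0.039 0.016 0.02 ] twist -0.012
lean,n,k,y [-5.37  2.42 17.41  0.24] parts [96.5 67.2 20.7] ball [0.5815 0.0364 0.1119]
```

```bash
python3 -m jog '[{"translation":[0,0,-0.05],"twist":0,"claw":50},{"translation":[0,0,-0.05],"twist":0,"claw":50},{"translation":[0,0,0],"twist":0,"claw":50},{"translation":[-0.025,0,0],"twist":0,"claw":50},{"translation":[0,0,0],"twist":0,"claw":50},{"translation":[0,0,0],"twist":0,"claw":50}]' | egrep 'pos|force';python3 -m jog '[{"translation":[0,0,0.05],"twist":0,"claw":50},{"translation":[0,0,0.02],"twist":0,"claw":50},{"translation":[0,0,0],"twist":0,"claw":50},{"translation":[0,0,0],"twist":0,"claw":50}]' | egrep 'pos|force'
```

```text
tool_pos: [0.5865, 0.034, 0.1264]
contact_force: [-0.2, 0.4, -1.8]
tool_pos: [0.5865, 0.0337, 0.1239]
contact_force: [-1.2, -0.4, 0.2]
```

```bash
python3 -m jog '[{"translation":[0,0,0.012],"twist":0,"claw":50},{"translation":[0,0,0],"twist":0,"claw":65},{"translation":[0,0,0],"twist":0,"claw":66},{"translation":[0,0,0],"twist":0,"claw":68},{"translation":[0,0,0],"twist":0,"claw":75},{"translation":[0,0,0],"twist":0,"claw":90},{"translation":[0,0,0],"twist":0,"claw":100},{"translation":[0,0,0],"twist":0,"claw":100},{"translation":[0,0,-0.5],"twist":0,"claw":100},{"translation":[0,0,-0.9],"twist":0,"claw":100},{"translation":[0,0,-0.8],"twist":0,"claw":100},{"translation":[-0.4,0,-0.5],"twist":0,"claw":100},{"translation":[-0.7,0,-0.3],"twist":0,"claw":100},{"translation":[-0.6,0,0],"twist":0,"claw":100},{"translation":[-0.25,0,0],"twist":0,"claw":100},{"translation":[0,0,0],"twist":0,"claw":100},{"translation":[0,0,0],"twist":0,"claw":100},{"translation":[0,0,0],"twist":0,"claw":100}]' 3| egrep 'clock|pos'
python3 - <<'E'
from tilt import *
for z in(.1106,.1116,.1126):s,p,im=tilt(vmax=478,span=.3,ball0=(.5844,.0357,z))
cv2.imwrite('pics/t6.png',im[:,:,::-1])
t=cam('side');c=cam('scene')
for n in('side','scene'):
    print(n,[(np.round(d['location'],1).tolist(),round(d['confidence'],2)) for l in('pot_mouth','brush','holder') for d in r.spot_point(l,n)[:3]],[(np.round(d['rect']).tolist(),round(d['confidence'],2)) for d in r.spot_in('brush',n)[:3]])
print(proj(t,(.5844,.0357,.16)),proj(c,(.5844,.0357,.16)))
E
```

```text
clock: 31.58
tool_pos: [0.6543, -0.0018, 0.2429]
lean deg 2.22 dir -91.0 ball off mm [0.92 0.36] score 292.7
lean deg 1.89 dir -91.0 ball off mm [0.95 0.24] score 292.9
lean deg 2.93 dir -55.0 ball off mm [-0.45  0.65] score 293.1
side [([214.5, 315.5], 0.59), ([429.9, 311.6], 0.62), ([448.3, 258.4], 0.96), ([429.1, 315.8], 0.84), ([375.5, 290.2], 0.76)] [([306.0, 387.0, 319.0, 434.0], 0.86), ([360.0, 196.0, 383.0, 219.0], 0.3)]
scene [([223.6, 324.6], 0.94), ([194.0, 250.8], 0.67), ([219.6, 327.1], 0.41), ([195.7, 246.5], 0.93), ([209.8, 282.2], 0.6), ([175.1, 267.6], 0.47)] [([232.0, 284.0, 295.0, 340.0], 0.23), ([379.0, 253.0, 434.0, 313.0], 0.18)]
(np.float64(315.73021174429186), np.float64(217.27967792092053)) (np.float64(327.4424205070887), np.float64(222.8954110324255))
```

The pot stands within about 2° with the ball within 1 mm, and both fixed cameras' mouth spots agree. Now the brush: move so that the wrist camera is over it.

```bash
python3 - <<'E'
from h import *
t=cam('side');c=cam('scene')
print(onz(t,315.8,428.5,0),onz(c,246.5,195.7,0),goto((.567,-.322,.26),62))
E
```

```text
t 32.33 tcp [ 0.6555 -0.0028  0.2434] yang 61.96 F [-0.3 -0.4 -0.1] op 0.999 | shift [-1.799 -8.084 -0.416] twist -0.007
[ 0.48645692 -0.27999224  0.        ] [ 0.48507138 -0.28312305  0.        ] (array([-1.79867376, -8.08401854, -0.41643167]), np.float64(-0.006557791411322474))
```

```bash
python3 -m jog '[{"translation":[-0.1,-0.45,-0.1],"twist":0,"claw":100},{"translation":[-0.2,-0.9,-0.1],"twist":0,"claw":100},{"translation":[-0.2,-0.9,-0.1],"twist":0,"claw":100},{"translation":[-0.2,-0.9,-0.1],"twist":0,"claw":100},{"translation":[-0.2,-0.9,0],"twist":0,"claw":100},{"translation":[-0.2,-0.9,0],"twist":0,"claw":100},{"translation":[-0.2,-0.9,0],"twist":0,"claw":100},{"translation":[-0.2,-0.9,0],"twist":0,"claw":100},{"translation":[-0.2,-0.9,0],"twist":0,"claw":100},{"translation":[-0.1,-0.43,0],"twist":0,"claw":100},{"translation":[0,0,0],"twist":0,"claw":100},{"translation":[0,0,0],"twist":0,"claw":100},{"translation":[0,0,0],"twist":0,"claw":100},{"translation":[0,0,0],"twist":0,"claw":100}]' | egrep 'clock|pos'
python3 - <<'E'
from h import *
s=cam('wrist');save(s,'w9.png')
for z in(0,.052,.166):print(z,np.round(proj(s,(.486,-.281,z)),1))
for l in('brush','holder'):print(l,[(np.round(d['location'],1).tolist(),round(d['confidence'],2)) for d in r.spot_point(l,'wrist')[:3]])
hsv=cv2.cvtColor(s['img'],cv2.COLOR_RGB2HSV);u,v=proj(s,(.486,-.281,.1))
red=cv2.inRange(hsv,(0,140,60),(4,255,255))|cv2.inRange(hsv,(172,140,60),(180,255,255))
n,l,st,ce=cv2.connectedComponentsWithStats(red)
for i in range(1,n):
    if st[i,4]>80:print('red',st[i],ce[i].round(1))
org=cv2.inRange(hsv,(7,150,80),(20,255,255));n,l,st,ce=cv2.connectedComponentsWithStats(org)
for i in range(1,n):
    if st[i,4]>200:print('org',st[i],ce[i].round(1))
E
```

```text
clock: 33.5
tool_pos: [0.5682, -0.3194, 0.2594]
0 [312.4  87. ]
0.052 [311.5  85.9]
0.166 [308.1  82.1]
brush [([81.7, 309.1], 0.64)]
holder [([79.2, 309.6], 0.79), ([11.6, 420.8], 0.58)]
red [291  60  26  29 445] [302.5  74.3]
red [617 223  23  21 273] [631.1 232.4]
red [601 313  39  33 887] [620.2 328.7]
org [236   0  42  11 323] [256.9   4. ]
org [ 377    0   75   56 1608] [401.8  30.2]
org [445   0  34  31 499] [462.1  12.4]
org [ 276   49   69   67 1044] [304.1  79.2]
```

```bash
python3 - <<'E'
from h import *
s=cam('wrist')
hsv=cv2.cvtColor(s['img'],cv2.COLOR_RGB2HSV)
red=cv2.inRange(hsv,(0,140,60),(4,255,255))|cv2.inRange(hsv,(172,140,60),(180,255,255))
n,l,st,ce=cv2.connectedComponentsWithStats(red)
i=min(range(1,n),key=lambda i:np.hypot(*(ce[i]-[303,75])));print(st[i],ce[i])
ys,xs=np.nonzero(l==i);(c,rad)=cv2.minEnclosingCircle(np.stack([xs,ys],1).astype(np.float32));print('circ',c,rad)
print('handle top',onz(s,*c,.166),'holder',onz(s,310.5,82.5,.03),s['O'])
for k in range(st[i,1]-3,st[i,1]+st[i,3]+14,4):print(k,''.join('R' if red[k,x] else '%x'%(hsv[k,x,2]//16) for x in range(280,340,2)))
goto((.4845,-.281,.19),62)
E
```

```text
[293  60  26  29 422] [304.16350711  74.33175355]
circ (306.0, 74.0) 14.764923095703125
handle top [ 0.4815993  -0.28097205  0.166     ] holder [ 0.48234794 -0.2815911   0.03      ] [ 0.49368177 -0.27959981  0.40543361]
57 45efffecceffffffffffffecdfffff
61 6ffffccefeRRRRRRfffffffffcefff
65 dfffccdeRRRRRfffRRffffffffedff
69 fffcceeRRRRRffffffRffffffffeef
73 ffebefdRRRRRffffffRRffffffffdf
77 ffecffeRRRRRRfffffRfffffffffef
81 ffecfffeRRRRRRffRRReffffffffff
85 fffcfffffdRRRRRRRRbfffffffffef
89 fffedfffffffffedffffffffffffff
93 8fffeeffffffffffffffffffffffff
97 57ffffefffffffffffffffffffffff
101 455efffffffffffffffffffffffffe
t 33.7 tcp [ 0.5677 -0.3206  0.2594] yang 62.07 F [-0.   0.3  0.2] op 1.001 | shift [ 2.301 -0.1    1.736] twist 0.012
```

```bash
python3 - <<'E'
from h import *
goto((.482,-.2812,.109),62)
E
```

```text
t 33.7 tcp [ 0.5677 -0.3206  0.2594] yang 62.07 F [-0.   0.3  0.2] op 1.001 | shift [ 2.354 -0.134  3.761] twist 0.012
```

```bash
python3 -m jog '[{"translation":[0.5,-0.03,0],"twist":0,"claw":100},{"translation":[0.7,-0.04,0],"twist":0,"claw":100},{"translation":[0.7,-0.04,0],"twist":0,"claw":90},{"translation":[0.454,-0.024,0.2],"twist":0,"claw":80},{"translation":[0,0,0.7],"twist":0,"claw":70},{"translation":[0,0,0.9],"twist":0,"claw":70},{"translation":[0,0,0.9],"twist":0,"claw":70},{"translation":[0,0,0.7],"twist":0,"claw":70},{"translation":[0,0,0.36],"twist":0,"claw":60},{"translation":[0,0,0],"twist":0,"claw":50},{"translation":[0,0,0],"twist":0,"claw":40},{"translation":[0,0,0],"twist":0,"claw":30},{"translation":[0,0,0],"twist":0,"claw":20},{"translation":[0,0,0],"twist":0,"claw":10},{"translation":[0,0,0],"twist":0,"claw":5},{"translation":[0,0,0],"twist":0,"claw":5},{"translation":[0,0,0],"twist":0,"claw":5},{"translation":[0,0,0],"twist":0,"claw":5}]' 15
```

```text
clock: 35.2
tool_pos: [0.4821, -0.2828, 0.1099]
eef_rot: [0.242, 0.97, -0.0, 0.001]
contact_force: [-1.2, -0.6, 6.4]
opening: 0.172
```

Jaws are at 15 mm on the 16 mm handle. Lift and carry the brush over the pot.

```bash
python3 -m jog '[{"translation":[0,0,-0.3],"twist":0,"claw":5},{"translation":[0,0,-0.7],"twist":0,"claw":5},{"translation":[0,0,-0.9],"twist":0,"claw":5},{"translation":[0,0,-0.9],"twist":0,"claw":5},{"translation":[0,0,-0.9],"twist":0,"claw":5},{"translation":[0.05,0.3,-0.8],"twist":0,"claw":5},{"translation":[0.1,0.58,-0.5],"twist":0,"claw":5},{"translation":[0.165,0.915,0],"twist":0,"claw":5},{"translation":[0.165,0.915,0],"twist":0,"claw":5},{"translation":[0.165,0.915,0],"twist":0,"claw":5},{"translation":[0.165,0.915,0],"twist":0,"claw":5},{"translation":[0.165,0.915,0],"twist":0,"claw":5},{"translation":[0.165,0.915,0],"twist":0,"claw":5},{"translation":[0.165,0.915,0],"twist":0,"claw":5},{"translation":[0.125,0.68,0],"twist":0,"claw":5},{"translation":[0.05,0.3,0],"twist":0,"claw":5},{"translation":[0,0,0],"twist":0,"claw":5},{"translation":[0,0,0],"twist":0,"claw":5},{"translation":[0,0,0],"twist":0,"claw":5}]' 25
python3 - <<'E'
from h import *
goto((.5844,.0357,.21),62)
c=cam('scene');t=cam('side')
for n in('scene','side'):print(n,[(l,np.round(d['location'],1).tolist(),round(d['confidence'],2)) for l in('brush_tip','pot_mouth') for d in r.spot_point(l,n)[:2]])
g=r.get_state()['tool_pos']
for q in(c,t):print(np.round(proj(q,g-[0,0,.1039]),1),np.round(proj(q,(.5844,.0357,.16)),1))
E
```

```text
clock: 36.78
tool_pos: [0.5841, 0.0341, 0.3088]
eef_rot: [0.244, 0.97, -0.001, -0.0]
contact_force: [0.3, -0.5, -0.7]
opening: 0.172
t 36.78 tcp [0.5841 0.0341 0.3088] yang 61.76 F [ 0.3 -0.5 -0.7] op 0.172 | shift [0.014 0.045 2.47 ] twist -0.04
scene [('pot_mouth', [225.0, 328.8], 0.94)]
side [('brush_tip', [199.3, 316.0], 0.89), ('pot_mouth', [215.0, 318.7], 0.97)]
[327.8 207.6] [327.4 222.9]
[315.7 199.7] [315.7 217.3]
```

The brush tip shows where predicted, at side (316,199). Descend to about 4 mm above the floor, then stroke.

```bash
python3 -m jog '[{"translation":[0.014,0.045,0.2],"twist":0,"claw":5},{"translation":[0,0,0.4],"twist":0,"claw":5},{"translation":[0,0,0.5],"twist":0,"claw":5},{"translation":[0,0,0.5],"twist":0,"claw":5},{"translation":[0,0,0.4],"twist":0,"claw":5},{"translation":[0,0,0.2],"twist":0,"claw":5},{"translation":[0,0,0.12],"twist":0,"claw":5},{"translation":[0,0,0],"twist":0,"claw":5},{"translation":[0,0,0],"twist":0,"claw":5},{"translation":[0,0,0],"twist":0,"claw":5}]'
python3 - <<'E'
from h import *
goto((.5844,.0357,.2135),62)
E
```

```text
clock: 37.92
tool_pos: [0.5857, 0.0393, 0.2171]
eef_rot: [0.242, 0.97, 0.0, 0.001]
contact_force: [0.4, -0.5, -0.4]
opening: 0.176
t 37.92 tcp [0.5857 0.0393 0.2171] yang 61.95 F [ 0.4 -0.5 -0.4] op 0.176 | shift [-0.013 -0.094  0.09 ] twist -0.008
```

```bash
python3 -m jog '[{"translation":[-0.013,-0.09,0.08],"twist":0,"claw":5},{"translation":[0,0,0],"twist":0,"claw":5},{"translation":[0,0,0],"twist":0,"claw":5},{"translation":[0,0,0],"twist":0,"claw":5}]' | egrep 'pos|force'; python3 -m jog '[{"translation":[0,0,-0.2],"twist":0,"claw":5},{"translation":[0,0,-0.35],"twist":0,"claw":5},{"translation":[0,0,-0.35],"twist":0,"claw":5},{"translation":[0,0,-0.25],"twist":0,"claw":5},{"translation":[0,0,-0.1],"twist":0,"claw":5},{"translation":[0,0,0],"twist":0,"claw":5},{"translation":[0,0,0],"twist":0,"claw":5},{"translation":[0,0,0],"twist":0,"claw":5}]' | egrep 'pos|force'; python3 -m jog '[{"translation":[0,0,0.2],"twist":0,"claw":5},{"translation":[0,0,0.35],"twist":0,"claw":5},{"translation":[0,0,0.35],"twist":0,"claw":5},{"translation":[0,0,0.25],"twist":0,"claw":5},{"translation":[0,0,0.1],"twist":0,"claw":5},{"translation":[0,0,0],"twist":0,"claw":5},{"translation":[0,0,0],"twist":0,"claw":5},{"translation":[0,0,0],"twist":0,"claw":5}]' | egrep 'pos|force'
python3 - <<'E'
from h import *
goto((.5844,.0357,.2135),62)
E
```

```text
tool_pos: [0.5838, 0.0356, 0.2132]
contact_force: [0.4, -0.0, -1.2]
tool_pos: [0.5833, 0.0356, 0.2624]
contact_force: [0.2, -0.1, 0.4]
tool_pos: [0.5842, 0.0358, 0.2135]
contact_force: [0.2, -0.1, -0.8]
t 39.58 tcp [0.5842 0.0358 0.2135] yang 61.96 F [ 0.2 -0.1 -0.8] op 0.17 | shift [-0.005  0.    -0.001] twist -0.007
```

```bash
python3 -m jog '[{"translation":[0,0,-0.2],"twist":0,"claw":5},{"translation":[0,0,-0.35],"twist":0,"claw":5},{"translation":[0,0,-0.35],"twist":0,"claw":5},{"translation":[0,0,-0.25],"twist":0,"claw":5},{"translation":[0,0,-0.12],"twist":0,"claw":5},{"translation":[0,0,0],"twist":0,"claw":5},{"translation":[0,0,0],"twist":0,"claw":5},{"translation":[0,0,0],"twist":0,"claw":5}]' | egrep 'pos|force'; python3 -m jog '[{"translation":[0,0,-0.4],"twist":0,"claw":5},{"translation":[0,0,-0.6],"twist":0,"claw":5},{"translation":[-0.02,-0.1,-0.3],"twist":0,"claw":5},{"translation":[-0.11,-0.6,0],"twist":0,"claw":5},{"translation":[-0.165,-0.92,0],"twist":0,"claw":5},{"translation":[-0.165,-0.92,0],"twist":0,"claw":5},{"translation":[-0.165,-0.92,0],"twist":0,"claw":5},{"translation":[-0.165,-0.92,0],"twist":0,"claw":5},{"translation":[-0.165,-0.92,0],"twist":0,"claw":5},{"translation":[-0.165,-0.92,0],"twist":0,"claw":5},{"translation":[-0.165,-0.92,0],"twist":0,"claw":5},{"translation":[-0.13,-0.72,0],"twist":0,"claw":5},{"translation":[-0.055,-0.35,0],"twist":0,"claw":5},{"translation":[0,0,0],"twist":0,"claw":5},{"translation":[0,0,0],"twist":0,"claw":5},{"translation":[0,0,0],"twist":0,"claw":5},{"translation":[0,0,0],"twist":0,"claw":5}]'
python3 - <<'E'
from h import *
goto((.4821,-.2815,.1115),62)
E
```

```text
tool_pos: [0.5833, 0.0356, 0.2633]
contact_force: [0.4, -0.2, -0.8]
clock: 41.67
tool_pos: [0.4822, -0.2796, 0.3156]
eef_rot: [0.241, 0.971, 0.001, -0.0]
contact_force: [-0.6, 0.1, -0.7]
opening: 0.175
t 41.67 tcp [ 0.4822 -0.2796  0.3156] yang 62.16 F [-0.6  0.1 -0.7] op 0.175 | shift [-0.023 -0.049  5.103] twist 0.026
```

```bash
python3 -m jog '[{"translation":[-0.01,-0.02,0.4],"twist":0,"claw":5},{"translation":[0,0,0.8],"twist":0,"claw":5},{"translation":[0,0,0.9],"twist":0,"claw":5},{"translation":[0,0,0.8],"twist":0,"claw":5},{"translation":[0,0,0.4],"twist":0,"claw":5},{"translation":[0,0,0],"twist":0,"claw":5},{"translation":[0,0,0],"twist":0,"claw":5},{"translation":[0,0,0],"twist":0,"claw":5}]' | egrep 'pos|force'
python3 - <<'E'
from h import *
goto((.4821,-.2815,.1115),62)
t=cam('side');print([(np.round(d['location'],1).tolist(),round(d['confidence'],2)) for d in r.spot_point('brush_tip','side')],proj(t,r.get_state()['tool_pos']-[0,0,.1039]))
E
```

```text
tool_pos: [0.4827, -0.2822, 0.185]
contact_force: [0.2, -0.0, -1.0]
t 42.33 tcp [ 0.4827 -0.2822  0.185 ] yang 62.04 F [ 0.2 -0.  -1. ] op 0.174 | shift [0.026 0.008 1.838] twist 0.006
[] (np.float64(313.9586109205465), np.float64(412.3480461778971))
```

Aligned within 1 mm. Lower into the holder, feel for the floor, then release.

```bash
python3 -m jog '[{"translation":[0.026,0.008,0.3],"twist":0,"claw":5},{"translation":[0,0,0.5],"twist":0,"claw":5},{"translation":[0,0,0.5],"twist":0,"claw":5},{"translation":[0,0,0.4],"twist":0,"claw":5},{"translation":[0,0,0.12],"twist":0,"claw":5},{"translation":[0,0,0],"twist":0,"claw":5},{"translation":[0,0,0],"twist":0,"claw":5},{"translation":[0,0,0.03],"twist":0,"claw":5},{"translation":[0,0,0],"twist":0,"claw":5},{"translation":[0,0,0],"twist":0,"claw":5}]' | egrep 'clock|pos|force'
```

```text
clock: 43.27
tool_pos: [0.4809, -0.2822, 0.1105]
contact_force: [0.4, -0.7, -0.7]
```

```bash
python3 -m jog '[{"translation":[0,0,0.02],"twist":0,"claw":5},{"translation":[0,0,0],"twist":0,"claw":5},{"translation":[0,0,0],"twist":0,"claw":5}]' | egrep 'pos|force'; python3 -m jog '[{"translation":[0,0,0.01],"twist":0,"claw":5},{"translation":[0,0,0],"twist":0,"claw":5},{"translation":[0,0,0],"twist":0,"claw":5}]' | egrep 'pos|force'
```

```text
tool_pos: [0.481, -0.2822, 0.1099]
contact_force: [-0.7, -0.4, 5.6]
tool_pos: [0.4811, -0.2822, 0.1099]
contact_force: [-1.4, 0.7, 8.5]
```

```bash
python3 -m jog '[{"translation":[0,0,-0.02],"twist":0,"claw":18},{"translation":[0,0,0],"twist":0,"claw":22},{"translation":[0,0,0],"twist":0,"claw":30},{"translation":[0,0,0],"twist":0,"claw":50},{"translation":[0,0,0],"twist":0,"claw":60},{"translation":[0,0,0],"twist":0,"claw":60},{"translation":[0,0,0],"twist":0,"claw":60},{"translation":[0,0,-0.5],"twist":0,"claw":60},{"translation":[0,0,-0.9],"twist":0,"claw":60},{"translation":[0,0,-0.9],"twist":0,"claw":60},{"translation":[0,0,-0.9],"twist":0,"claw":60},{"translation":[0,0,-0.5],"twist":0,"claw":100},{"translation":[0,0,0],"twist":0,"claw":100}]' 5| egrep 'clock|pos|open'; python3 -m jog '[{"translation":[-0.03,0.5,0],"twist":0,"claw":100},{"translation":[-0.06,0.95,0],"twist":0,"claw":100},{"translation":[-0.06,0.95,0],"twist":0,"claw":100},{"translation":[-0.06,0.95,0],"twist":0,"claw":100},{"translation":[-0.06,0.95,0],"twist":0,"claw":100},{"translation":[-0.06,0.95,0],"twist":0,"claw":100},{"translation":[-0.06,0.95,0],"twist":0,"claw":100},{"translation":[-0.06,0.95,0],"twist":0,"claw":100},{"translation":[-0.06,0.7,0.2],"twist":0,"claw":100},{"translation":[-0.03,0.35,0.15],"twist":0,"claw":100},{"translation":[0,0,0],"twist":0,"claw":100},{"translation":[0,0,0],"twist":0,"claw":100},{"translation":[0,0,0],"twist":0,"claw":100},{"translation":[0,0,0],"twist":0,"claw":100},{"translation":[0,0,0],"twist":0,"claw":100}]' | egrep 'clock|pos'
python3 - <<'E'
from tilt import *
goto((.654,-.002,.245),62)
for z in(.1106,.1116,.1126):s,p,im=tilt(vmax=478,span=.3,ball0=(.5844,.0357,z))
cv2.imwrite('pics/t9.png',im[:,:,::-1])
t=cam('side');c=cam('scene')
for n in('side','scene'):
    print(n,[(l,np.round(d['location'],1).tolist(),round(d['confidence'],2)) for l in('pot_mouth','brush','holder') for d in r.spot_point(l,n)[:3]],[(np.round(d['rect']).tolist(),round(d['confidence'],2)) for d in r.spot_in('brush',n)[:2]])
E
```

```text
clock: 44.85
tool_pos: [0.4831, -0.2831, 0.2621]
opening: 0.73
clock: 46.1
tool_pos: [0.6533, -0.0052, 0.2439]
t 46.1 tcp [ 0.6533 -0.0052  0.2439] yang 61.78 F [ 0.6 -0.1  0.3] op 1.0 | shift [ 0.022  0.078 -0.028] twist -0.037
lean deg 2.27 dir -90.0 ball off mm [0.87 0.46] score 297.3
lean deg 2.17 dir -88.0 ball off mm [0.84 0.42] score 297.5
lean deg 2.14 dir -84.0 ball off mm [0.79 0.27] score 297.2
side [('pot_mouth', [214.6, 317.9], 0.86), ('brush', [427.0, 311.2], 0.73), ('holder', [372.0, 288.4], 0.97), ('holder', [449.9, 258.8], 0.8), ('holder', [433.1, 316.6], 0.63)] [([304.0, 384.0, 323.0, 432.0], 0.96)]
scene [('pot_mouth', [224.3, 325.8], 0.94), ('pot_mouth', [350.5, 333.4], 0.42), ('brush', [194.7, 248.7], 0.51), ('brush', [226.6, 391.6], 0.38), ('brush', [286.7, 215.6], 0.28), ('holder', [210.2, 283.6], 0.73), ('holder', [199.1, 247.4], 0.56), ('holder', [175.0, 266.0], 0.51)] [([240.0, 143.0, 250.0, 187.0], 0.54), ([147.0, 224.0, 179.0, 255.0], 0.43)]
```

Brush back in its cup and pot unmoved. The wrist fit says 2.2° of lean, but the spot points from the fixed cameras hint at a slightly different direction, so I check once more with the wrist camera turned 90°.

```bash
python3 -m jog '[{"translation":[0.2,0.2,-0.2],"twist":0,"claw":100},{"translation":[0.5,0.5,-0.1],"twist":0,"claw":100},{"translation":[0.5,0.6,0],"twist":0,"claw":100},{"translation":[0.5,0.6,0],"twist":0,"claw":100},{"translation":[0.37,0.4,0],"twist":0,"claw":100}]' >/dev/null; python3 -m jog '[{"translation":[0,0,0],"twist":-0.5,"claw":100},{"translation":[0,0,0],"twist":-1,"claw":100},{"translation":[0,0,0],"twist":-1,"claw":100},{"translation":[0,0,0],"twist":-1,"claw":100},{"translation":[0,0,0],"twist":-1,"claw":100},{"translation":[0,0,0],"twist":-1,"claw":100},{"translation":[0,0,0],"twist":-1,"claw":100},{"translation":[0,0,0],"twist":-1,"claw":100},{"translation":[0,0,0],"twist":-1,"claw":100},{"translation":[0,0,0],"twist":-1,"claw":100},{"translation":[0,0,0],"twist":-1,"claw":100},{"translation":[0,0,0],"twist":-1,"claw":100},{"translation":[0,0,0],"twist":-1,"claw":100},{"translation":[0,0,0],"twist":-1,"claw":100},{"translation":[0,0,0],"twist":-1,"claw":100},{"translation":[0,0,0],"twist":-0.5,"claw":100},{"translation":[0,0,0],"twist":0,"claw":100},{"translation":[0,0,0],"twist":0,"claw":100},{"translation":[0,0,0],"twist":0,"claw":100}]' | egrep 'clock|pos'
python3 - <<'E'
from tilt import *
for z in(.1106,.1126):s,p,im=tilt(vmax=478,span=.3,ball0=(.5844,.0357,z))
print(proj(s,(.5844,.0357,.16)))
E
```

```text
clock: 48.75
tool_pos: [0.6238, 0.118, 0.2557]
lean deg 1.35 dir -89.0 ball off mm [ 0.41 -0.19] score 275.8
lean deg 1.35 dir -88.0 ball off mm [ 0.4  -0.32] score 275.9
(np.float64(312.121484052906), np.float64(79.0033773059939))
```

The two views agree: 1.4–2.2° of lean, ball within 1 mm of home. A quick image comparison for the bystanders, then I hand in.

```bash
python3 - <<'E'
from h import *
for n in('side','scene'):
    a=cv2.imread('pics/%s0.png'%n);s=cam(n);b=s['img'][:,:,::-1]
    d=cv2.absdiff(a,b).max(2);m=cv2.morphologyEx((d>60).astype(np.uint8),cv2.MORPH_OPEN,np.ones((3,3)))
    k,l,st,ce=cv2.connectedComponentsWithStats(m)
    print(n,[(st[i].tolist()) for i in range(1,k) if st[i,4]>25])
print(r.finish_job())
E
```

```text
side [[0, 0, 47, 91, 2518], [38, 0, 69, 72, 2896], [300, 0, 53, 77, 3696], [273, 77, 16, 5, 65], [367, 86, 16, 22, 221], [360, 109, 18, 20, 240], [239, 169, 36, 25, 462], [245, 189, 12, 15, 114], [266, 194, 10, 12, 76], [315, 207, 7, 14, 69], [300, 224, 33, 30, 638], [328, 237, 18, 21, 203], [351, 250, 9, 11, 60], [313, 262, 12, 12, 113], [295, 267, 15, 20, 101], [30, 299, 41, 35, 689], [231, 325, 5, 8, 28], [211, 339, 27, 22, 389], [30, 344, 43, 51, 1219], [76, 350, 7, 4, 27], [9, 399, 14, 7, 65]]
scene [[332, 0, 69, 82, 2398], [350, 0, 43, 9, 347], [405, 0, 35, 17, 225], [447, 0, 55, 38, 745], [395, 9, 6, 19, 77], [402, 11, 6, 27, 115], [375, 129, 31, 22, 302], [630, 128, 10, 24, 173], [425, 142, 22, 22, 271], [379, 161, 6, 5, 26], [317, 185, 23, 19, 257], [312, 216, 32, 60, 877], [412, 243, 30, 21, 335], [336, 256, 11, 9, 53], [313, 258, 6, 5, 28], [406, 259, 9, 9, 52], [403, 269, 16, 15, 101], [428, 268, 9, 8, 44], [305, 272, 37, 35, 594]]
the job is handed in; nothing more can be done
None
```

The pot is upright and centred in the ring, it was brushed with two strokes, and the brush is back in the middle-sized cup. I handed in at about 49 s of the 72 s allowed; no verdict is reported.

**Pot:** The first release failed: the pot rolled back to about 26° of lean. I rolled it upright in the grip, lifted it and set it slightly off-centre so that it rolled home upright. One small correction followed. All this was before the brush was touched.

**Brush:** By the measured tool height, the tip went twice from about 4 mm above the pot's floor up to the rim, then into its holder until it met the floor.

**Last checks:**
- **Pot lean:** Wrist-camera fits from two directions gave 2.2° and 1.4°, with the bottom within 1 mm of the ring centre. Before and after brushing they matched. The coarser fixed-camera spots suggested up to about 4°, in a somewhat different direction.
- **Brush:** Both fixed cameras find it in its original place.
- **Bystanders:** A before/after image difference flags the pot, stand, rest and arm, as expected, and also the bracket, at side pixel (225,350). The tool never came low near the bracket, so I take that for a change of shadow. I could not confirm it, because my picture allowance was used up.
- **Forces:** Every reported contact force stayed below 10 N.

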